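Nest the three domed covers and slide them under the tiers

TASK

Put the three domed covers away as one upside-down nest: roll the large cover forward out of its stand onto its back, set the medium cover, upside down as it lies, into the large one and then the small one into the medium, each seated level and central in the one below and set down rather than dropped. Then slide the whole nest along the counter, without lifting it, in under the bottom board of the clear tiers until it sits centred there, and leave the egg cup, jar, beaker and egg cooker where they are.

Things in the scene. Friction and masses are not known exactly. Their poses are not given: they have to be found in the camera images.
- cover_large_mid (a point): Largest cover, a shallow knobless dome of pale frosted plastic with a grey-blue rim band: 180 mm across, 46 mm deep, 200 g. Point: on its axis, half-way (23 mm) between crown face and rim plane. z points from the crown out of the open side (z up: upside down). It starts on edge in the lid stand, leaning back 0.42 rad, open side against the panel, dome to the front, top edge about 172 mm up.
- cover_medium_mid (a point): Medium cover, a knobless dome of pale frosted plastic with a green rim band: 140 mm across, 60 mm deep, 150 g. Point: on its axis, half-way (30 mm) between crown face and rim plane; z points out of the open side. It starts upside down on the counter, rim top 60 mm up. Seated in the large cover its crown lies 4 mm above the large crown's outside face, its rim 18 mm above the large rim.
- cover_small_mid (a point): Small cover, a knobless dome of pale frosted plastic with a mustard rim band: 108 mm across, 72 mm deep, 110 g. Point: on its axis, half-way (36 mm) between crown face and rim plane; z points out of the open side. It starts upside down on the counter, rim top 72 mm up. Seated in the medium cover its crown lies 4 mm above the medium crown's outside face, its rim 16 mm above the medium rim.
- cover_large: The same large cover; origin at the centre of the crown's outside face, axes as above. Flat crown 96 mm across; outer radius 70, 84 and 90 mm at 10, 26 and 46 mm from the crown face. Shell 4 mm; rim band 9 mm thick (radius 81 to 90), 12 mm deep. Drawn forward by its top edge past upright it tips, rolls onto its dome and rocks to rest, its centre about 100 mm in front of the stand's origin.
- cover_medium: The same medium cover; origin at the centre of the crown's outside face, axes as above. Flat crown 80 mm across; outer radius 58, 67 and 70 mm at 16, 36 and 60 mm from the crown face. Shell 4 mm; rim band 9 mm thick (radius 61 to 70), taking the last 12 mm of the depth: it can be pinched from above, one finger inside and one outside.
- cover_small: The same small cover; origin at the centre of the crown's outside face, axes as above. Flat crown 66 mm across; outer radius 46, 52 and 54 mm at 20, 45 and 72 mm from the crown face. Shell 4 mm; rim band 9 mm thick (radius 45 to 54), taking the last 12 mm of the depth: it can be pinched from above, one finger inside and one outside.
- lid_stand: Fixed clear acrylic lid stand: two rails 16 mm high, 8 mm wide, 80 mm apart, with 4 mm nubs at their front ends 18 mm before the origin; a panel 190 mm wide leaning back 0.42 rad, its edges 54 and 112 mm up. Origin: on the counter, midway between the rails, below the line where the cover's edge rests (16 mm up). -x is its front, the way the large cover tips out; z up.
- tiers: Fixed, three stepped tiers of 6 mm clear acrylic. Origin: on the counter under the bottom board's centre. x points inwards (-x: the open front where the nest goes in), y along the width. Bottom board 170 mm deep, 290 mm wide, 104 mm clear below; 278 mm between the side walls; front and back open. Upper boards 190 and 270 mm up, set back 50 and 100 mm from the front edge. The nest is 80 mm high.
- egg_cup: White ceramic egg cup, 50 mm across, 60 mm high, on the front ledge of the bottom tier; origin at its foot. Bystander.
- jar: Glass jar with bamboo lid, 57 mm across, 72 mm high, on the ledge of the second tier; origin at its foot. Bystander.
- beaker: White plastic measuring beaker with a handle, 80 mm across, 110 mm high, on the counter; origin at its foot. Bystander.
- egg_cooker: Chrome egg cooker with a clear domed lid and black knob, 176 mm across, 169 mm high, on the counter; origin at its foot. Bystander.
There are look-alikes about, which are no part of the job. Leave any pink look-alike of the cover_medium alone.

How it is judged:
By the outcome, as a careful person would: the job done as asked, in the order asked, and still so for the second after the job is handed in, with the robot touching nothing.
It also fails if it takes over 72 s, if anything falls off the work surface, if the arm or the gripper's body presses on something with over 40 N, if the wrist force passes 120 N, or if a joint passes its speed limit or range.

ROBOT

A 6-joint arm with a two-finger parallel gripper is mounted at the origin on the work surface. World frame = base frame: x ahead of the robot, y to its left, z up, the work surface at z = 0. Lengths are in m, angles in rad, forces in N, time in s.
With the tool pointing down it reaches from about 0.4 to 0.825 m from the base axis. Payload 7 kg.
Tool frame: the origin (TCP) lies at the very end of the fingers, on their centre line; the grasp point (between the pads) lies 19 mm behind it; z points along the fingers, x is the direction in which the jaws open and shut, and the axes are right-handed (so a half turn about z gives the same grasp; the last joint's range is limited). The gripper opens to 85 mm and grips with 20 to 120 N. Pads are 22 mm wide; open, the fingers measure 114 mm over their backs; the gripper's body (76 mm by 85 mm) begins 54 mm behind the grasp point. The pads swing forward as they close: fully open they stand 13 mm farther back than shut.
Start: joints at [-0.878, 0.359, 0.012, 0, -1.224, -0.288], TCP at [0.266, -0.62, 0.231] pointing down, gripper open.
Joint ranges: [-3.07, 3.07], [-1.43, 2.12], [-1.02, 1.25], [-3.03, 1.67], [-3.05, -0], [-3.03, 3.03]. Speed limits (rad/s): [2.39, 2.39, 3.01, 3.14, 3.14, 3.14].

INTERFACE

Orientations are given as a unit quaternion [w, x, y, z].
In Python, from station import robot gives the robot as it stands.
- The arm moves only by the tool carry_out, never from a script. Its argument "motion" is a list of rows, each a list of 7 numbers: the turn, a rotation vector about the tool's x, y, z in degrees, then the shift along the tool's x, y, z in cm, then the gripper command: -1 is shut, 1 is fully open, values between are in proportion. In form: [[rx, ry, rz, x, y, z, jaw], ...]. A call has 1 to 12 rows; each row shifts and turns the commanded pose from where the row before left it, along the tool's axes as they then stand; what a row does not reach is not made up. A row lasts 1/12 s, in which the tool goes at most 41.7 mm and 7.16 degrees, less where a joint would pass 70% of its speed; a pose out of reach is approached as far as the arm can. A call is refused whole if a number of a shift passes 4.17 or a number of a turn 7.16, either way. A call with a gripper value outside its range is refused whole. The fingers move at their own pace and stop on an object; "newtons" is the grip in N (left out, the last holds). Time passes only in rows, so rows that do not move let the fingers close. It gives the time, the measured TCP pose, the force and the opening at its end, in the units of the state.
- robot.sense(): the state, without advancing time (a new reading comes with each control period).
- robot.get_image(name): name is "scene" or "side" or "wrist"; returns a dict with "img" (384x512x3 uint8, blue, green, red), "depth" (384x512 float32, m along the optical axis (not along the pixel's ray), 0 where there is no reading), "vfov" (degrees; the focal length in pixels is half the picture's height over the tangent of half this angle, whatever the lens; pixels are square), "cx", "cy" (the principal point, pixels), "dist" ([k1, k2, p1, p2, k3] as OpenCV has them; the pictures are not rectified), "eye" and "rotation" of the camera in the world. Camera axes: x right, y up, looking along -z (the intrinsics and any distortion apply to the point x, -y, -z); pixel columns grow to the right and rows downward; lengths in m; the calibration is good to about 2 mm. A picture is of the moment at which its call begins.
- robot.sign_off(): hands the job in, once; it reports no verdict.
The state is a dict: "time": time; "joints": joint angles; "joint_vel": joint speeds; "effort": joint torques, N m; "eef_pos": TCP position; "ee_rot": TCP orientation; "ft_force": force on the tool from outside, world axes, zero at the start; "moment": the same for the moment, N m; "gripper_width": finger opening in m.
Only numpy, scipy, OpenCV 4.12 (cv2) and the standard library are available. Lean on these libraries where they do the work, as an engineer would, in place of code of your own. Each camera call takes 0.05 s, during which the arm holds its last target.

## Working session

There is one attempt and no reset: what is moved stays moved. The work goes in short steps, Python scripts to look and compute and a tool call to move; the robot and the scene stay as the last step left them, time stands still between calls to the robot, and variables do not carry over. Pictures are saved under pics/ and viewed, and the job is handed in when it is done.

Besides the shell and the picture viewer there is one more tool, called after ">>>" as name([rows], argument=value, ...), one row to a line, values as JSON. carry_out: Moves the arm, as the interface text tells. Its arguments: {"type":"object","properties":{"motion":{"type":"array","items":{"type":"array","items":{"type":"number"}}},"newtons":{"type":"number"}},"required":["motion"]}

```bash
ls -la && mkdir -p pics
cat > h.py <<'E'
import numpy as np, cv2
from station import robot
def grab(name, fn):
    d=robot.get_image(name); cv2.imwrite('pics/'+fn+'.png', d['img']); np.savez('/tmp/'+fn+'.npz', **{k:np.array(v) for k,v in d.items()}); return d
def K(d):
    h,w=d['img'].shape[:2]; f=h/2/np.tan(np.radians(float(d['vfov']))/2)
    return np.array([[f,0,float(d['cx'])],[0,f,float(d['cy'])],[0,0,1]])
def load(fn): return dict(np.load('/tmp/'+fn+'.npz'))
def rays(d,uv):
    uv=np.asarray(uv,float).reshape(-1,1,2)
    n=cv2.undistortPoints(uv,K(d),np.array(d['dist'],float)).reshape(-1,2)
    c=np.c_[n[:,0],-n[:,1],-np.ones(len(n))]
    R=np.array(d['rotation'],float); 
    return c@R.T
def onplane(d,uv,z):
    r=rays(d,uv); e=np.array(d['eye']); t=(z-e[2])/r[:,2]; return e+r*t[:,None]
def pts(d,uv):
    uv=np.asarray(uv).reshape(-1,2).astype(int); dep=d['depth'][uv[:,1],uv[:,0]]
    return np.array(d['eye'])+rays(d,uv)*dep[:,None]
def proj(d,P):
    R=np.array(d['rotation'],float); c=(np.asarray(P,float).reshape(-1,3)-np.array(d['eye']))@R
    n=np.c_[c[:,0],-c[:,1],-c[:,2]]
    return cv2.projectPoints(n,np.zeros(3),np.zeros(3),K(d),np.array(d['dist'],float))[0].reshape(-1,2)
E
python3 - <<'E'
from h import *
for n in ['scene','side','wrist']:
    d=grab(n,n+'0'); print(n,d['vfov'],d['cx'],d['cy'],d['dist'],d['eye'],np.array(d['rotation']).round(3).tolist())
print(robot.sense())
E
```

```text
total 12
drwxr-xr-x  3 agent agent 4096 Dec  6 04:57 .
drwxr-xr-x 23 root  root  4096 Dec  6 04:57 ..
drwxr-xr-x  2 agent agent 4096 Dec  6 04:57 pics
scene 50.5667294074434 251.45692515291663 190.45135733480487 [-0.03021471  0.          0.          0.          0.        ] [1.3213309  0.06631728 0.96829181] [0.578, 0.245, 0.297, 0.72]
side 55.13094097318648 258.5322684310377 194.00006855719917 [-0.11331558  0.          0.          0.          0.        ] [ 1.34666786 -0.04878471  1.24902428] [0.649, 0.223, 0.231, 0.69]
wrist 71.64095420623235 252.45392317780937 195.02504332533934 [-0.00905308  0.          0.          0.          0.        ] [ 0.19677581 -0.64908941  0.37338676] [0.544, -0.081, -0.123, 0.826]
{'time': 0.15, 'joints': array([-8.77873517e-01,  3.59262893e-01,  1.12761637e-02, -2.19572422e-04,
       -1.22409327e+00, -2.88066751e-01]), 'joint_vel': array([-0.00061313, -0.00297674,  0.00312325,  0.00036941, -0.00059053,
       -0.00044364]), 'effort': array([-2.07934587e-03, -5.83876634e+01,  2.93650031e+01,  6.94047108e+00,
       -4.29315885e-03,  1.07129426e-05]), 'eef_pos': array([ 0.26568069, -0.6201314 ,  0.23056198]), 'ee_rot': array([-5.84123438e-04,  5.50537004e-01,  8.34810508e-01,  2.85320963e-04]), 'ft_force': array([ 0.77640922,  0.08456919, -0.13909064]), 'moment': array([ 0.0094958 ,  0.01613364, -0.03303476]), 'gripper_width': 0.08552832451091241}
```

```bash
sed -i "s/R=np.array(d\['rotation'\],float)/R=q2R(d['rotation'])/" h.py
cat >> h.py <<'E'
from scipy.spatial.transform import Rotation as Rot
def q2R(q): q=np.array(q,float); return Rot.from_quat([q[1],q[2],q[3],q[0]]).as_matrix()
E
python3 -c "
from h import *
for n in ['scene0','side0','wrist0']: print(q2R(load(n)['rotation']).round(3).tolist())"
```

```text
[[-0.213, -0.686, 0.696], [0.977, -0.156, 0.145], [0.009, 0.711, 0.704]]
[[-0.058, -0.793, 0.607], [0.998, -0.05, 0.029], [0.007, 0.607, 0.794]]
[[-0.394, -0.879, -0.267], [0.919, -0.377, -0.115], [0.0, -0.29, 0.957]]
```

View pics/scene0.png

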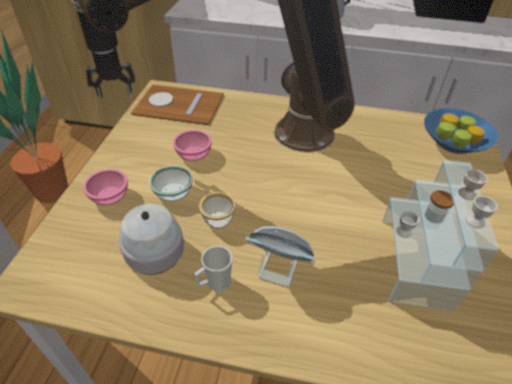

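View pics/side0.png

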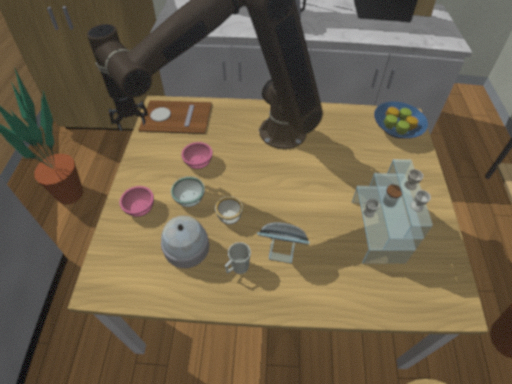

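View pics/wrist0.png

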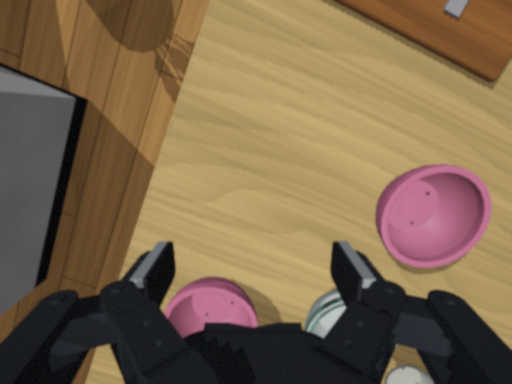

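Run:
```python
from h import *
a=load('scene0')['img']; cv2.imwrite('pics/c1.png',cv2.resize(a[170:310,140:340],None,fx=4,fy=4,interpolation=cv2.INTER_CUBIC))
cv2.imwrite('pics/c2.png',cv2.resize(a[150:310,370:510],None,fx=3.7,fy=3.7,interpolation=cv2.INTER_CUBIC))
a=load('side0')['img']; cv2.imwrite('pics/c3.png',cv2.resize(a[165:285,160:320],None,fx=4.9,fy=4.9,interpolation=cv2.INTER_CUBIC))
cv2.imwrite('pics/c4.png',cv2.resize(a[150:280,340:450],None,fx=4.6,fy=4.6,interpolation=cv2.INTER_CUBIC))
```

```text
(no output)
```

View pics/c1.png

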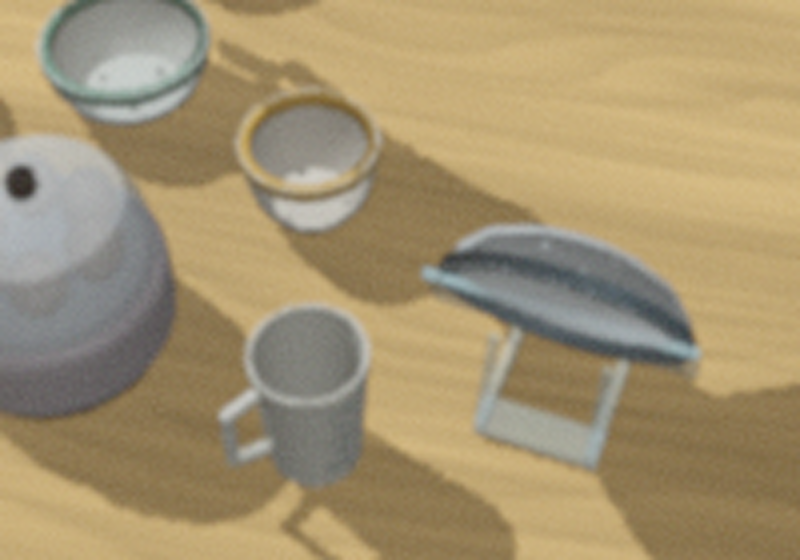

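View pics/c2.png

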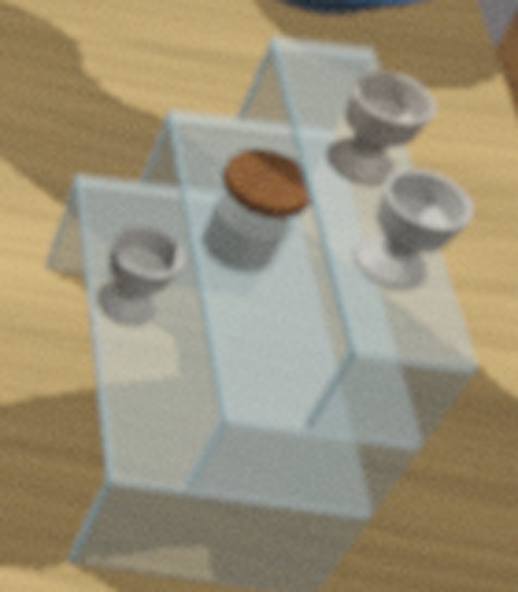

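View pics/c3.png

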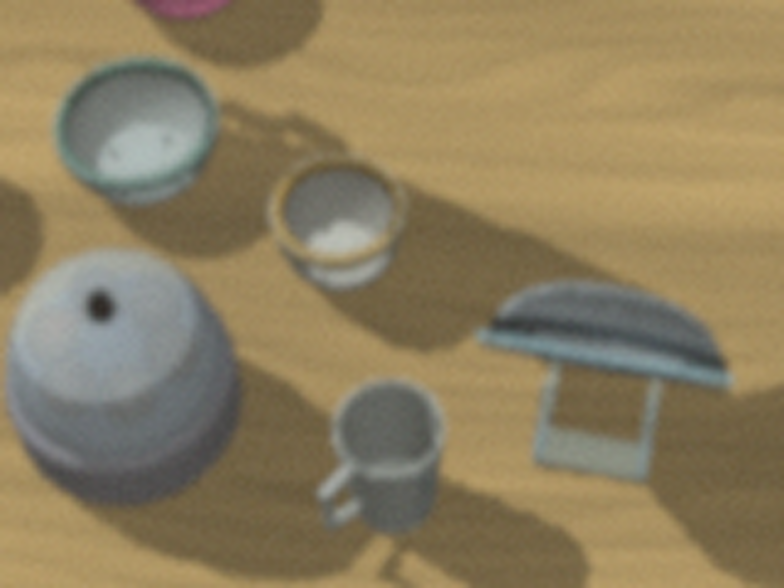

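View pics/c4.png

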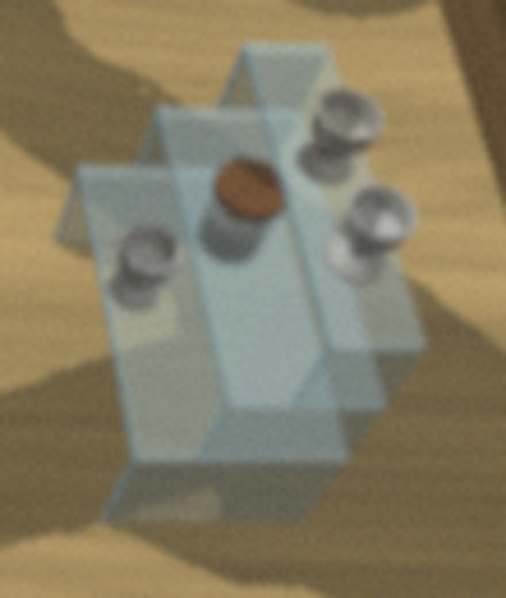

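```bash
cat >> h.py <<'E'
from scipy.optimize import least_squares
def circ(P,r=None):
    P=P[:,:2]; c0=np.r_[P.mean(0),0.06]
    f=lambda p: np.hypot(*(P-p[:2]).T)-(p[2] if r is None else r)
    s=least_squares(f,c0,loss='soft_l1',f_scale=0.002); return s.x, np.abs(f(s.x)).mean()
def tri(ds,uvs):
    A=np.zeros((3,3));b=np.zeros(3)
    for d,uv in zip(ds,uvs):
        r=rays(d,[uv])[0]; r/=np.linalg.norm(r); M=np.eye(3)-np.outer(r,r); A+=M;b+=M@np.array(d['eye'])
    p=np.linalg.solve(A,b)
    return p,[np.linalg.norm(proj(d,p)[0]-uv).round(2) for d,uv in zip(ds,uvs)]
E
python3 - <<'E'
from h import *
S=load('scene0');D=load('side0')
# tiers
print('far',tri([S,D],[(391,198),(357.4,185.9)]),'near',tri([S,D],[(399.2,281),(368.3,250)]))
for d,a,b in [(S,(391,198),(399.2,281)),(D,(357.4,185.9),(368.3,250))]:
    print(onplane(d,[a,b],0.110))
# c1: /4+(140,170); c3: /4.9+(160,165)
c1=lambda x,y:(x/4+140,y/4+170); c3=lambda x,y:(x/4.9+160,y/4.9+165)
for n,p,q in [('L',(428,272),(480,338)),('R',(697,352),(728,380)),('railL',(478,432),(538,462)),('railR',(600,467),(645,478))]:
    print(n,tri([S,D],[c1(*p),c3(*q)]),onplane(S,[c1(*p)],.016),onplane(D,[c3(*q)],.016))
for n,d,boxes in [('S',S,[(150,165,195,200),(195,190,237,228)]),('D',D,[(168,172,208,208),(212,195,246,225)])]:
    hsv=cv2.cvtColor(d['img'],cv2.COLOR_BGR2HSV)
    for b in boxes: 
        x0,y0,x1,y1=b; print(n,b); sub=hsv[y0:y1,x0:x1]; 
        print(np.median(sub.reshape(-1,3),0))
E
```

```text
far (array([0.41132951, 0.30134548, 0.11036896]), [np.float64(0.34), np.float64(0.24)]) near (array([0.69572713, 0.31524081, 0.100803  ]), [np.float64(0.29), np.float64(0.2)])
[[0.4114656  0.3004739  0.11      ]
 [0.70205312 0.31330485 0.11      ]]
[[0.4105884  0.30244482 0.11      ]
 [0.7012074  0.31161252 0.11      ]]
L (array([ 0.66786599, -0.08103825,  0.12844011]), [np.float64(0.47), np.float64(0.34)]) [[ 0.57917963 -0.09984847  0.016     ]] [[ 0.60083887 -0.08523186  0.016     ]]
R (array([0.68994626, 0.09857897, 0.124353  ]), [np.float64(0.47), np.float64(0.34)]) [[0.60791004 0.10384254 0.016     ]] [[0.62754201 0.11164302 0.016     ]]
railL (array([ 0.71121955, -0.03493969,  0.02187423]), [np.float64(0.08), np.float64(0.06)]) [[ 0.70762171 -0.03571048  0.016     ]] [[ 0.70799842 -0.03472246  0.016     ]]
railR (array([0.70836959, 0.04887259, 0.00132983]), [np.float64(0.44), np.float64(0.32)]) [[0.71673337 0.05001303 0.016     ]] [[0.71676217 0.04680635 0.016     ]]
S (150, 165, 195, 200)
[ 40.  19. 154.]
S (195, 190, 237, 228)
[ 20.  79. 152.]
D (168, 172, 208, 208)
[ 40.  38. 136.]
D (212, 195, 246, 225)
[ 21.  82. 127.]
```

```bash
python3 - <<'E'
from h import *
S=load('scene0');D=load('side0')
# rim outer: green/mustard colour
for n,d,items in [('S',S,[((145,160,200,205),.060,.07,'g'),((192,185,240,232),.072,.054,'m')]),('D',D,[((165,168,212,212),.060,.07,'g'),((208,190,250,230),.072,.054,'m')])]:
    hsv=cv2.cvtColor(d['img'],cv2.COLOR_BGR2HSV).astype(int)
    for b,z,r,c in items:
        x0,y0,x1,y1=b; sub=hsv[y0:y1,x0:x1]
        if c=='g': m=(sub[...,0]>55)&(sub[...,0]<100)&(sub[...,1]>45)
        else: m=(sub[...,1]>115)&(sub[...,0]<28)&(sub[...,0]>12)
        v,u=np.nonzero(m); P=onplane(d,np.c_[u+x0,v+y0],z)
        print(n,c,m.sum(),circ(P), np.median(np.hypot(*(P[:,:2]-circ(P)[0][:2]).T)))
        # depth-based
        vv,uu=np.mgrid[y0:y1,x0:x1]; Q=pts(d,np.c_[uu.ravel(),vv.ravel()]); ok=d['depth'][vv,uu].ravel()>0
        Q=Q[ok]; k=np.abs(Q[:,2]-z)<0.008
        print('   depth',k.sum(),circ(Q[k]), Q[:,2].max())
        t=cv2.resize((m*255).astype(np.uint8),None,fx=4,fy=4,interpolation=0); cv2.imwrite(f'pics/m_{n}{c}.png',t)
# large cover depth
for d,b in [(S,(240,220,320,270)),(D,(255,218,315,248))]:
    x0,y0,x1,y1=b; vv,uu=np.mgrid[y0:y1,x0:x1]; Q=pts(d,np.c_[uu.ravel(),vv.ravel()]); ok=d['depth'][vv,uu].ravel()>0
    Q=Q[ok]; Q=Q[Q[:,2]>.03]; print(len(Q),Q.min(0),Q.max(0)); np.save('/tmp/lc%d.npy'%x0,Q)
    t=Q[Q[:,2]>.16]; print(t.mean(0),len(t))
E
cd pics; python3 -c "
import cv2,numpy as np
a=[cv2.copyMakeBorder(cv2.imread(f'm_{n}.png'),0,200-cv2.imread(f'm_{n}.png').shape[0],0,230-cv2.imread(f'm_{n}.png').shape[1],cv2.BORDER_CONSTANT,value=(90,0,0)) for n in ['Sg','Sm','Dg']]
cv2.imwrite('mm.png',np.hstack(a))"
```

```text
S g 10 (array([ 0.4329161 , -0.38673138,  0.06278819]), np.float64(0.0007025274482292593)) 0.06286516149168693
   depth 379 (array([ 0.43311315, -0.38841366,  0.06553825]), np.float64(0.0025108901215529092)) 0.1438631839030996
S m 90 (array([ 0.54254994, -0.19834907,  0.06687654]), np.float64(0.004781340678251861)) 0.06714606520463051
   depth 331 (array([ 0.5202959 , -0.20695664,  0.04948321]), np.float64(0.0023752132121722305)) 0.07770123609162416
D g 2 (array([ 0.37167287, -0.38632247,  0.00849752]), np.float64(2.4164867997236716e-09)) 0.008497522317512232
   depth 223 (array([ 0.43314109, -0.38689553,  0.06383843]), np.float64(0.0026869419829272864)) 0.06708723120014581
D m 6 (array([ 0.56258594, -0.21123932,  0.07032173]), np.float64(0.002394352657292579)) 0.07028259846521642
   depth 202 (array([ 0.51907187, -0.20635283,  0.04960236]), np.float64(0.0027654887476209937)) 0.07856104138590636
1594 [ 0.59282281 -0.08593246  0.03009969] [0.69359035 0.10353254 0.17761732]
[0.67175943 0.00792262 0.16847443] 462
728 [ 0.60178266 -0.08624425  0.03013783] [0.69163037 0.10346445 0.18014491]
[0.66980079 0.00695328 0.16882773] 281
```

View pics/mm.png

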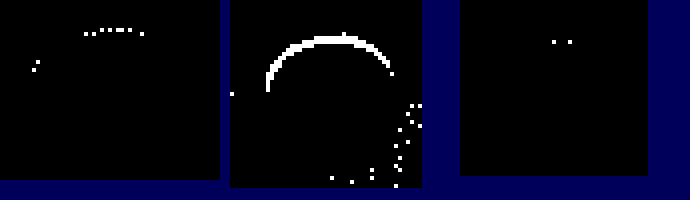

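Run:
```python
from h import *
for f in ['/tmp/lc240.npy','/tmp/lc255.npy']:
    Q=np.load(f)
    for z in np.arange(.165,.18,.005):
        k=(Q[:,2]>z)&(Q[:,2]<z+.005); t=Q[k]
        print(z.round(3),k.sum(),t[:,1].min().round(3),t[:,1].max().round(3),np.polyfit(t[:,1],t[:,0],1).round(3))
    k=(abs(Q[:,1]-.01)<.012); t=Q[k]; t=t[np.argsort(t[:,2])][::3]; print(t[:,[0,2]].round(3).tolist())
    # top rim points: for each y bin max z
    for y in np.arange(-.09,.11,.02):
        k=(abs(Q[:,1]-y)<.01)
        if k.sum()>5:
            t=Q[k]; i=np.argsort(t[:,2])[-6:]; print(y.round(3),t[i].mean(0).round(4))
```

```text
0.165 160 -0.038 0.051 [0.082 0.668]
0.17 168 -0.024 0.037 [0.09  0.676]
0.175 20 -0.012 0.028 [0.267 0.678]
[[0.598, 0.03], [0.598, 0.033], [0.598, 0.034], [0.601, 0.035], [0.599, 0.036], [0.597, 0.037], [0.6, 0.039], [0.602, 0.04], [0.593, 0.041], [0.599, 0.041], [0.6, 0.043], [0.597, 0.044], [0.596, 0.047], [0.646, 0.056], [0.646, 0.057], [0.651, 0.066], [0.65, 0.069], [0.653, 0.073], [0.653, 0.074], [0.658, 0.08], [0.656, 0.083], [0.66, 0.089], [0.661, 0.092], [0.662, 0.096], [0.665, 0.099], [0.668, 0.105], [0.669, 0.109], [0.667, 0.11], [0.668, 0.111], [0.67, 0.111], [0.666, 0.112], [0.663, 0.112], [0.67, 0.114], [0.668, 0.114], [0.669, 0.116], [0.634, 0.155], [0.64, 0.161], [0.645, 0.162], [0.644, 0.164], [0.688, 0.165], [0.649, 0.166], [0.649, 0.167], [0.651, 0.168], [0.657, 0.168], [0.655, 0.168], [0.675, 0.169], [0.654, 0.17], [0.665, 0.17], [0.661, 0.17], [0.691, 0.17], [0.658, 0.171], [0.687, 0.171], [0.67, 0.171], [0.663, 0.171], [0.671, 0.172], [0.69, 0.172], [0.689, 0.172], [0.687, 0.172], [0.667, 0.172], [0.69, 0.172], [0.683, 0.172], [0.671, 0.172], [0.687, 0.172], [0
[... 844 characters left out ...]
0.16], [0.649, 0.165], [0.646, 0.166], [0.687, 0.167], [0.654, 0.168], [0.65, 0.168], [0.672, 0.169], [0.652, 0.169], [0.656, 0.17], [0.684, 0.17], [0.66, 0.17], [0.673, 0.171], [0.673, 0.172], [0.67, 0.173], [0.674, 0.173], [0.674, 0.174], [0.667, 0.174], [0.658, 0.174], [0.672, 0.175], [0.664, 0.175], [0.667, 0.176], [0.668, 0.176], [0.688, 0.176], [0.684, 0.177], [0.689, 0.177], [0.682, 0.178]]
-0.09 [ 0.6492 -0.084   0.1015]
-0.07 [ 0.6559 -0.0619  0.142 ]
-0.05 [ 0.6671 -0.0409  0.163 ]
-0.03 [ 0.6733 -0.0266  0.1711]
-0.01 [ 0.6787 -0.0079  0.1772]
0.01 [0.6838 0.0133 0.1779]
0.03 [0.6767 0.0248 0.1751]
0.05 [0.681  0.0453 0.1688]
0.07 [0.6778 0.0624 0.1587]
0.09 [0.673  0.0808 0.1379]
```

>>> carry_out([
  [0, 0, 5.9, 0, 0, -0.6, -1],
  [0, 0, 5.9, 0, 0, -0.6, -1],
  [0, 0, 5.9, 0, 0, -0.6, -1],
  [0, 0, 5.9, 0, 0, -0.6, -1],
  [0, 0, 5.9, 0, 0, -0.6, -1],
])

```text
time: 0.57
eef_pos: [0.2657, -0.6203, 0.2612]
ee_rot: [-0.0, 0.747, 0.665, 0.0]
ft_force: [-0.8, -0.1, 0.1]
gripper_width: 0.0256
```

```bash
cat >> h.py <<'E'
def totool(target, ang=None):
    s=robot.sense(); R=q2R(s['ee_rot']); dl=(np.array(target)-s['eef_pos'])*100
    print('pos',s['eef_pos'].round(4),'toolx',R[:,0].round(3),'y',R[:,1].round(3),'z',R[:,2].round(3),'grip',round(s['gripper_width'],4),'t',round(s['time'],2),'f',s['ft_force'].round(2))
    print('shift tool cm',(R.T@dl).round(2))
E
python3 -c "
from h import *
totool([.720,.0056,.26])
S=load('scene0')
for n,b in [('cooker',(118,200,185,275)),('beaker',(195,245,235,292))]:
    x0,y0,x1,y1=b; vv,uu=np.mgrid[y0:y1,x0:x1]; Q=pts(S,np.c_[uu.ravel(),vv.ravel()]); Q=Q[Q[:,2]>.05]; print(n,Q.min(0).round(3),Q.max(0).round(3))
print(robot.sense()['joints'].round(3))"
```

```text
pos [ 0.2657 -0.6203  0.2612] toolx [0.115 0.993 0.001] y [ 0.993 -0.115 -0.   ] z [-0.     0.001 -1.   ] grip 0.0256 t 0.57 f [-0.76 -0.12  0.14]
shift tool cm [67.39 37.93  0.14]
cooker [ 0.612 -0.438  0.05 ] [1.321 0.066 0.968]
beaker [ 0.693 -0.191  0.05 ] [1.321 0.066 0.968]
[-0.878  0.343  0.057 -0.    -1.286 -0.808]
```

>>> carry_out([
  [0, 0, 0, 3.37, 1.9, 0, -1],
  [0, 0, 0, 3.37, 1.9, 0, -1],
  [0, 0, 0, 3.37, 1.9, 0, -1],
  [0, 0, 0, 3.37, 1.9, 0, -1],
  [0, 0, 0, 3.37, 1.9, 0, -1],
  [0, 0, 0, 3.37, 1.9, 0, -1],
  [0, 0, 0, 3.37, 1.9, 0, -1],
  [0, 0, 0, 3.37, 1.9, 0, -1],
  [0, 0, 0, 3.37, 1.9, 0, -1],
  [0, 0, 0, 3.37, 1.9, 0, -1],
  [0, 0, 0, 3.37, 1.9, 0, -1],
  [0, 0, 0, 3.37, 1.9, 0, -1],
])

```text
time: 1.57
eef_pos: [0.5375, -0.2417, 0.2613]
ee_rot: [-0.0, 0.745, 0.667, 0.0]
ft_force: [1.5, -0.2, 0.2]
gripper_width: -0.0001
```

>>> carry_out([
  [0, 0, 0, 3.37, 1.9, 0, -1],
  [0, 0, 0, 3.37, 1.9, 0, -1],
  [0, 0, 0, 3.37, 1.9, 0, -1],
  [0, 0, 0, 3.37, 1.9, 0, -1],
  [0, 0, 0, 3.37, 1.9, 0, -1],
  [0, 0, 0, 3.37, 1.9, 0, -1],
  [0, 0, 0, 3.37, 1.9, 0, -1],
  [0, 0, 0, 3.37, 1.9, 0, -1],
  [0, 0, 0, 0, 0, 0, -1],
  [0, 0, 0, 0, 0, 0, -1],
])

```text
time: 2.4
eef_pos: [0.7181, 0.0099, 0.2594]
ee_rot: [-0.001, 0.744, 0.668, -0.001]
ft_force: [-0.8, -0.8, -0.4]
gripper_width: 0.0002
```

```bash
python3 -c "
from h import *
totool([.722,.0056,.147])
grab('scene','scene1');grab('wrist','wrist1')
import cv2
a=load('scene1')['img']; cv2.imwrite('pics/c5.png',cv2.resize(a[120:300,200:400],None,fx=3.3,fy=3.3))"
```

```text
pos [0.7181 0.0099 0.2594] toolx [ 0.107  0.994 -0.001] y [ 0.994 -0.107 -0.002] z [-0.002 -0.    -1.   ] grip 0.0002 t 2.4 f [-0.78 -0.84 -0.43]
shift tool cm [-0.38  0.47 11.24]
```

View pics/c5.png

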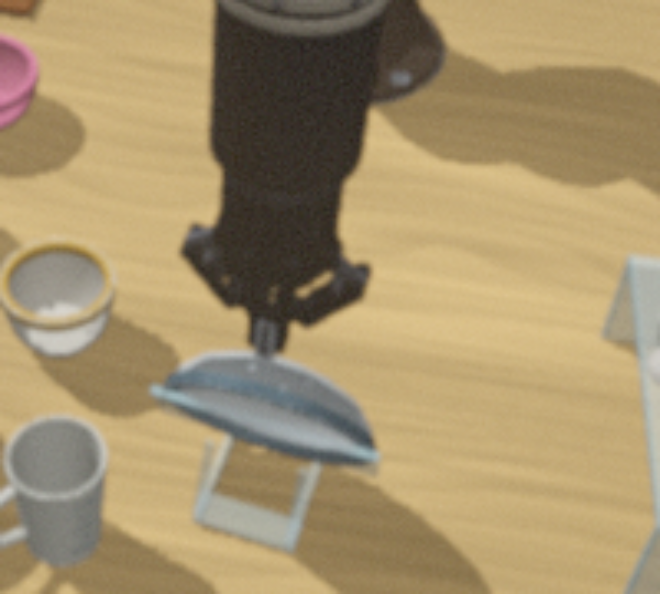

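View pics/wrist1.png

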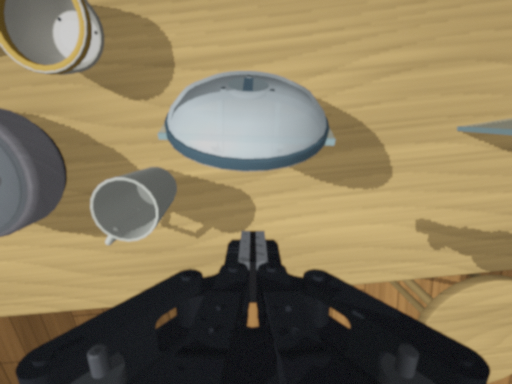

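>>> carry_out([
  [0, 0, 0, -0.2, 0.3, 2.0, -1],
  [0, 0, 0, -0.2, 0.2, 3.0, -1],
  [0, 0, 0, 0, 0, 3.0, -1],
  [0, 0, 0, 0, 0, 2.2, -1],
  [0, 0, 0, 0, 0, 1.0, -1],
  [0, 0, 0, 0, 0, 0, -1],
])

```text
time: 3.0
eef_pos: [0.7203, 0.0019, 0.1469]
ee_rot: [-0.001, 0.745, 0.667, -0.002]
ft_force: [0.0, 0.1, -0.4]
gripper_width: 0.0002
```

>>> carry_out([
  [0, 0, 0, 0, -0.5, 0, -1],
  [0, 0, 0, 0, -0.5, 0, -1],
  [0, 0, 0, 0, -0.5, 0, -1],
  [0, 0, 0, 0, -0.5, 0, -1],
  [0, 0, 0, 0, -0.5, 0, -1],
  [0, 0, 0, 0, -0.5, 0, -1],
  [0, 0, 0, 0, 0, 0, -1],
])

```text
time: 3.58
eef_pos: [0.6914, 0.0068, 0.15]
ee_rot: [0.0, 0.745, 0.667, 0.0]
ft_force: [0.8, -0.4, -0.3]
gripper_width: -0.0001
```

```bash
python3 -c "
from h import *
totool([.66,.0116,.147])
grab('scene','scene2');grab('wrist','wrist2')
import cv2
a=load('scene2')['img']; b=cv2.resize(a[180:300,200:340],None,fx=3,fy=3);c=load('wrist2')['img']; c=cv2.resize(c,(480,360)); cv2.imwrite('pics/c6.png',np.hstack([b[:, :320],c]))"
```

```text
pos [0.6914 0.0068 0.15  ] toolx [0.11  0.994 0.   ] y [ 0.994 -0.11   0.   ] z [ 0.  0. -1.] grip -0.0001 t 3.58 f [ 0.79 -0.37 -0.3 ]
shift tool cm [ 0.13 -3.17  0.3 ]
```

View pics/c6.png

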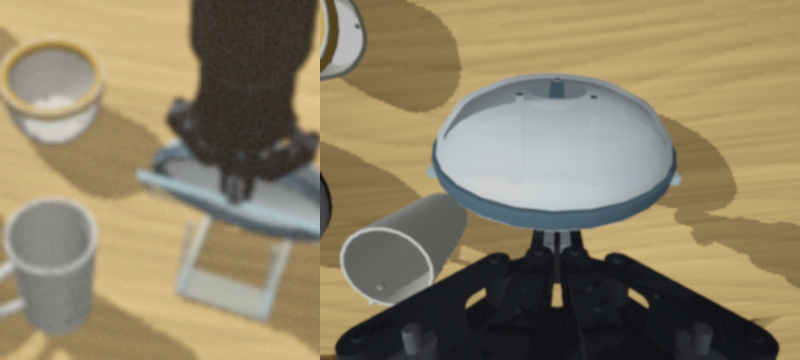

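>>> carry_out([
  [0, 0, 0, 0, -0.4, 0, -1],
  [0, 0, 0, 0, -0.4, 0, -1],
  [0, 0, 0, 0, -0.4, 0, -1],
  [0, 0, 0, 0, -0.4, 0, -1],
  [0, 0, 0, 0, -0.4, 0, -1],
  [0, 0, 0, 0, 0, 0, -1],
])

```text
time: 4.18
eef_pos: [0.6716, 0.0088, 0.1494]
ee_rot: [-0.0, 0.745, 0.667, -0.0]
ft_force: [-0.1, 0.2, -0.5]
gripper_width: -0.0003
```

```bash
python3 -c "
from h import *
totool([.66,.0116,.147])
grab('wrist','wrist3')"
```

```text
pos [0.6716 0.0088 0.1494] toolx [0.11  0.994 0.   ] y [ 0.994 -0.11  -0.   ] z [-0.  0. -1.] grip -0.0003 t 4.18 f [-0.14  0.23 -0.5 ]
shift tool cm [ 0.15 -1.18  0.24]
```

View pics/wrist3.png

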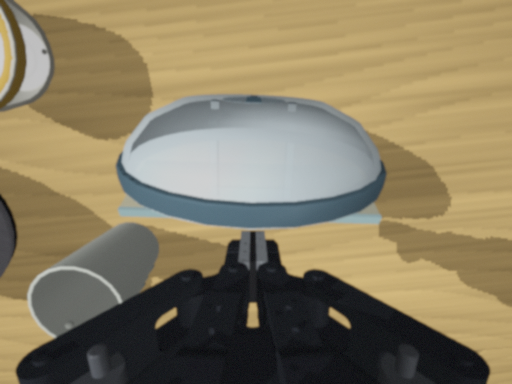

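>>> carry_out([
  [0, 0, 0, 0, -0.4, 0, -1],
  [0, 0, 0, 0, -0.4, 0, -1],
  [0, 0, 0, 0, -0.4, 0, -1],
  [0, 0, 0, 0, -0.4, 0, -1],
  [0, 0, 0, 0, -0.4, 0, -1],
  [0, 0, 0, 0, 0, 0, -1],
])

```text
time: 4.73
eef_pos: [0.6517, 0.011, 0.1495]
ee_rot: [-0.0, 0.745, 0.667, -0.0]
ft_force: [-0.6, 0.6, -0.5]
gripper_width: 0.0001
```

```bash
python3 -c "
from h import *
totool([.66,.0116,.147])
grab('wrist','wrist4')"
```

```text
pos [0.6517 0.011  0.1495] toolx [0.11  0.994 0.   ] y [ 0.994 -0.11  -0.   ] z [-0.  0. -1.] grip 0.0001 t 4.73 f [-0.64  0.62 -0.53]
shift tool cm [0.15 0.82 0.25]
```

View pics/wrist4.png

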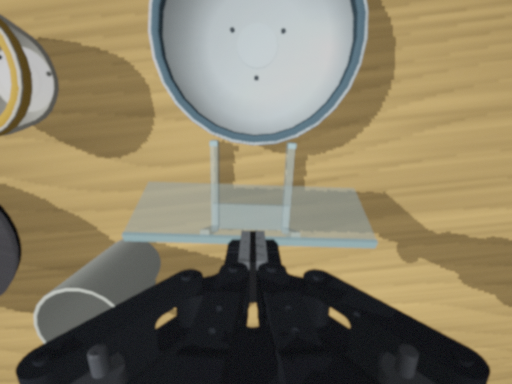

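```bash
python3 -c "
from h import *
totool([.440,-.323,.15])"
```

```text
pos [0.6522 0.011  0.1495] toolx [0.11  0.994 0.   ] y [ 0.994 -0.11   0.   ] z [ 0.  0. -1.] grip 0.0002 t 4.78 f [ 0.33 -0.12 -0.92]
shift tool cm [-35.52 -17.43  -0.05]
```

>>> carry_out([
  [0, 0, 0, 0, 0, -2.5, -1],
  [0, 0, 0, 0, 0, -3.5, -1],
  [0, 0, 0, -3.2, -1.58, 0, -0.1],
  [0, 0, 0, -3.2, -1.58, 0, -0.1],
  [0, 0, 0, -3.2, -1.58, 0, -0.1],
  [0, 0, 0, -3.2, -1.58, 0, -0.1],
  [0, 0, 0, -3.2, -1.58, 0, -0.1],
  [0, 0, 0, -3.2, -1.58, 0, -0.1],
  [0, 0, 0, -3.2, -1.58, 0, -0.1],
  [0, 0, 0, -3.2, -1.58, 0, -0.1],
  [0, 0, 0, -3.2, -1.58, 0, -0.1],
  [0, 0, 0, -3.2, -1.58, 0, -0.1],
])

```text
time: 5.78
eef_pos: [0.4594, -0.2911, 0.2097]
ee_rot: [0.0, 0.745, 0.667, 0.0]
ft_force: [1.6, -0.0, 0.0]
gripper_width: 0.0387
```

>>> carry_out([
  [0, 0, 0, -2.0, -0.9, 0, -0.1],
  [0, 0, 0, -1.5, -0.7, 0, -0.1],
  [0, 0, 0, 0, 0, 3, -0.1],
  [0, 0, 0, 0, 0, 2, -0.1],
  [0, 0, 0, 0, 0, 0, -0.1],
  [0, 0, 0, 0, 0, 0, -0.1],
])

```text
time: 6.28
eef_pos: [0.4401, -0.3229, 0.159]
ee_rot: [-0.001, 0.745, 0.667, -0.001]
ft_force: [0.7, 0.0, 1.1]
gripper_width: 0.0385
```

```bash
cat >> h.py <<'E'
def rimfit(d,c,z,rin,rout,tol=.008):
    """circle fit of depth points near height z around guess c"""
    vv,uu=np.mgrid[0:384,0:512]; dep=d['depth']; ok=dep>0
    uv=np.c_[uu[ok],vv[ok]]; Q=pts(d,uv); r=np.hypot(Q[:,0]-c[0],Q[:,1]-c[1])
    k=(np.abs(Q[:,2]-z)<tol)&(r<rout+.02)&(r>rin-.02)
    T=Q[k]; x,res=circ(T)
    A=np.c_[T[:,:2]-x[:2],np.ones(len(T))]; pl=np.linalg.lstsq(A,T[:,2],rcond=None)[0]
    return len(T),x.round(4),res.round(4),'slope,z',pl.round(4)
E
python3 -c "
from h import *
totool([.440,-.323,.046])
for n in ['scene','side','wrist']: grab(n,n+'5')
for n in ['scene5','side5']:
    d=load(n); print(n,'L',rimfit(d,(.52,.028),.046,.081,.09)); print('M',rimfit(d,(.433,-.388),.06,.061,.07)); print('S',rimfit(d,(.52,-.207),.072,.045,.054))"
```

```text
pos [ 0.4401 -0.3229  0.159 ] toolx [0.11  0.994 0.   ] y [ 0.994 -0.11  -0.002] z [-0.002  0.    -1.   ] grip 0.0385 t 6.28 f [0.66 0.03 1.09]
shift tool cm [-1.00e-02  2.00e-02  1.13e+01]
scene5 L (583, array([0.5176, 0.03  , 0.0851]), np.float64(0.0025), 'slope,z', array([-0.0011,  0.    ,  0.0451]))
M (375, array([ 0.4329, -0.3885,  0.0655]), np.float64(0.0026), 'slope,z', array([-0.0022, -0.0031,  0.0589]))
S (327, array([ 0.5202, -0.2067,  0.0495]), np.float64(0.0025), 'slope,z', array([-0.0016, -0.0012,  0.0709]))
side5 L (351, array([0.5167, 0.0309, 0.0854]), np.float64(0.0027), 'slope,z', array([-0.002 , -0.0012,  0.0457]))
M (224, array([ 0.4329, -0.3872,  0.0637]), np.float64(0.0027), 'slope,z', array([ 0.0162, -0.0015,  0.0585]))
S (204, array([ 0.519 , -0.2066,  0.0495]), np.float64(0.0026), 'slope,z', array([-0.004 ,  0.0061,  0.0718]))
```

View pics/wrist5.png

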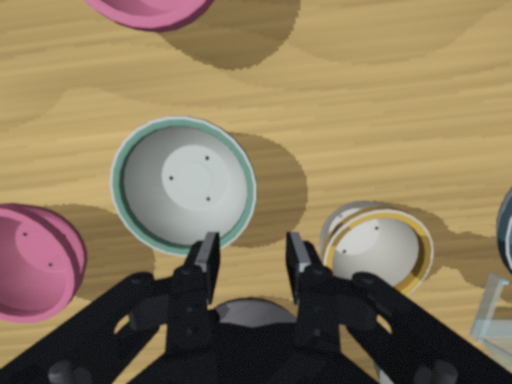

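View pics/scene5.png

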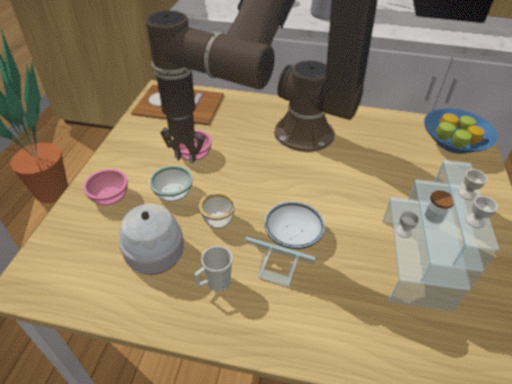

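```bash
python3 -c "
from h import *
d=load('wrist5'); print(rimfit(d,(.433,-.388),.06,.061,.07)); print(rimfit(d,(.52,-.207),.072,.045,.054))
s=robot.sense(); c=np.array([.433,-.388]); R=q2R(s['ee_rot']); v=s['eef_pos'][:2]-c; print(v@R[:2,0],v@R[:2,1])"
```

```text
(4290, array([ 0.4294, -0.3876,  0.0643]), np.float64(0.0024), 'slope,z', array([-0.0073,  0.0078,  0.0596]))
(2430, array([ 0.5151, -0.2087,  0.0488]), np.float64(0.0024), 'slope,z', array([-0.0123,  0.0054,  0.0707]))
0.06547196794185109 0.0015540005112885463
```

>>> carry_out([
  [0, 0, 0, 0, -0.2, 2.5, -0.1],
  [0, 0, 0, 0, 0, 3.0, -0.1],
  [0, 0, 0, 0, 0, 3.0, -0.1],
  [0, 0, 0, 0, 0, 1.8, -0.1],
  [0, 0, 0, 0, 0, 1.0, -0.1],
  [0, 0, 0, 0, 0, 0, -0.1],
  [0, 0, 0, 0, 0, 0, -0.1],
])

```text
time: 7.02
eef_pos: [0.4395, -0.3228, 0.0472]
ee_rot: [0.0, 0.745, 0.667, 0.0]
ft_force: [0.4, -0.4, 1.3]
gripper_width: 0.0381
```

```bash
python3 -c "
from h import *
totool([.438,-.323,.046])
grab('wrist','wrist6')"
```

```text
pos [ 0.4395 -0.3228  0.0472] toolx [ 0.109  0.994 -0.   ] y [ 0.994 -0.109  0.001] z [ 0.001 -0.001 -1.   ] grip 0.0381 t 7.02 f [ 0.43 -0.39  1.31]
shift tool cm [-0.03 -0.14  0.12]
```

View pics/wrist6.png

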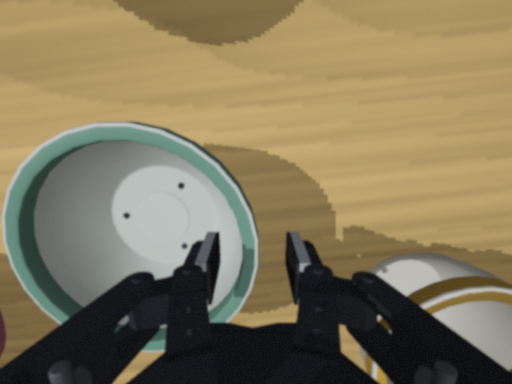

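>>> carry_out([
  [0, 0, 0, 0, 0, 0.1, -0.4],
  [0, 0, 0, 0, 0, 0, -0.6],
  [0, 0, 0, 0, 0, 0, -0.75],
  [0, 0, 0, 0, 0, 0, -0.85],
  [0, 0, 0, 0, 0, 0, -1],
  [0, 0, 0, 0, 0, 0, -1],
  [0, 0, 0, 0, 0, 0, -1],
  [0, 0, 0, 0, 0, 0, -1],
], newtons=50)

```text
time: 7.73
eef_pos: [0.4391, -0.3229, 0.0463]
ee_rot: [0.001, 0.745, 0.667, 0.0]
ft_force: [-2.4, 1.2, 6.7]
gripper_width: 0.006
```

```bash
python3 -c "
from h import *
totool([.438,-.323,.146])
grab('wrist','wrist7'); print(rimfit(load('wrist7'),(.433,-.388),.06,.061,.07))"
```

```text
pos [ 0.4391 -0.3229  0.0463] toolx [ 0.11   0.994 -0.001] y [ 0.994 -0.11   0.001] z [ 0.001 -0.001 -1.   ] grip 0.006 t 7.73 f [-2.36  1.23  6.66]
shift tool cm [-0.03 -0.1  -9.97]
(11719, array([ 0.431 , -0.3853,  0.0643]), np.float64(0.0026), 'slope,z', array([-0.011 ,  0.0063,  0.0594]))
```

View pics/wrist7.png

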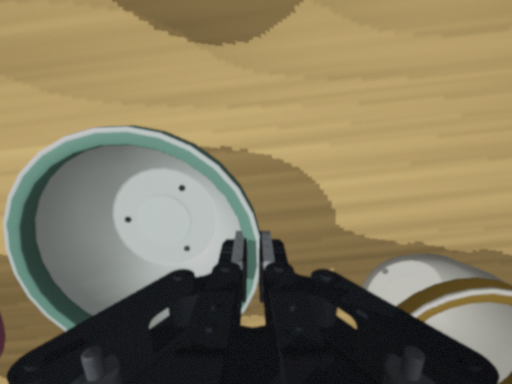

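>>> carry_out([
  [0, 0, 0, 0, 0, -0.3, -1],
  [0, 0, 0, 0, 0, -0.6, -1],
  [0, 0, 0, 0, 0, -1.0, -1],
  [0, 0, 0, 0, 0, -1.0, -1],
  [0, 0, 0, 0, 0, -0.6, -1],
  [0, 0, 0, 0, 0, 0, -1],
  [0, 0, 0, 0, 0, 0, -1],
])

```text
time: 8.37
eef_pos: [0.4389, -0.3227, 0.081]
ee_rot: [0.001, 0.745, 0.667, 0.0]
ft_force: [0.1, 0.1, -1.8]
gripper_width: 0.0065
```

```bash
python3 -c "
from h import *
totool([.438,-.323,.146])
for n in ['wrist','scene','side']:
    d=grab(n,n+'8'); print(rimfit(d,(.433,-.388),.095,.061,.07,.012))
a=load('scene8')['img']; b=cv2.resize(a[140:220,130:240],None,fx=3.5,fy=3.5);c=cv2.resize(load('wrist8')['img'],(400,300)); cv2.imwrite('pics/c8.png',np.hstack([b[:280],c[:280]]))"
```

```text
pos [ 0.4389 -0.3227  0.081 ] toolx [ 0.11   0.994 -0.   ] y [ 0.994 -0.11   0.001] z [ 0.001 -0.    -1.   ] grip 0.0065 t 8.37 f [ 0.08  0.12 -1.76]
shift tool cm [-0.04 -0.08 -6.5 ]
(12217, array([ 0.4307, -0.3849,  0.0643]), np.float64(0.0027), 'slope,z', array([-0.0068,  0.0301,  0.093 ]))
(332, array([ 0.4337, -0.3862,  0.0656]), np.float64(0.0035), 'slope,z', array([-0.0193,  0.0256,  0.0926]))
(196, array([ 0.4338, -0.3849,  0.0645]), np.float64(0.0038), 'slope,z', array([-0.0017,  0.0377,  0.0918]))
```

View pics/c8.png

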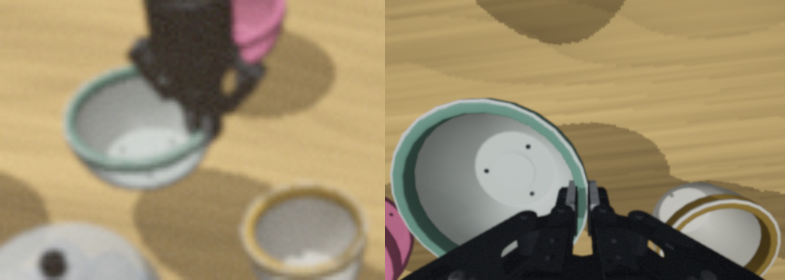

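>>> carry_out([
  [0, -0.8, 0, 0, 0, -1.2, -1],
  [0, -0.9, 0, 0, 0, -2.2, -1],
  [0, 0, 0, 0, 0, -2.2, -1],
  [0, 0, 0, 0.5, 0, -1.0, -1],
  [0, 0, 0, 1.2, 0.2, 0, -1],
  [0, 0, 0, 2.0, 0.2, 0, -1],
  [0, 0, 0, 2.8, 0.2, 0, -1],
  [0, 0, 0, 3.0, 0.3, 0, -1],
  [0, 0, 0, 3.0, 0.3, 0, -1],
  [0, 0, 0, 3.0, 0.3, 0, -1],
  [0, 0, 0, 3.0, 0.3, 0, -1],
  [0, 0, 0, 3.0, 0.3, 0, -1],
])

```text
time: 9.52
eef_pos: [0.4825, -0.1079, 0.1388]
ee_rot: [0.01, 0.745, 0.667, -0.011]
ft_force: [0.3, -0.5, -1.8]
gripper_width: 0.0064
```

>>> carry_out([
  [0, 0, 0, 3.0, 0.3, 0, -1],
  [0, 0, 0, 3.0, 0.3, 0, -1],
  [0, 0, 0, 3.0, 0.3, 0, -1],
  [0, 0, 0, 3.0, 0.3, 0, -1],
  [0, 0, 0, 3.0, 0.2, 0, -1],
  [0, 0, 0, 2.5, 0.2, 0, -1],
  [0, 0, 0, 2.0, 0.2, 0, -1],
  [0, 0, 0, 1.3, 0.1, 0, -1],
  [0, 0, 0, 0.5, 0, 0, -1],
  [0, 0, 0, 0, 0, 0, -1],
  [0, 0, 0, 0, 0, 0, -1],
])

```text
time: 10.43
eef_pos: [0.5248, 0.0992, 0.1331]
ee_rot: [0.01, 0.745, 0.667, -0.012]
ft_force: [-0.8, 0.1, -2.4]
gripper_width: 0.0065
```

```bash
python3 -c "
from h import *
totool([.5224,.0933,.080])
for n in ['wrist','scene','side']:
    d=grab(n,n+'9'); print(n,'M',rimfit(d,(.517,.03),.158,.061,.07,.012)); print('L',rimfit(d,(.517,.03),.046,.081,.09,.008))
a=load('scene9')['img']; b=cv2.resize(a[140:260,220:340],None,fx=3,fy=3);c=cv2.resize(load('wrist9')['img'],(400,300)); cv2.imwrite('pics/c9.png',np.hstack([b[:300],c[:300]]))"
```

```text
pos [0.5248 0.0992 0.1331] toolx [ 0.11   0.994 -0.03 ] y [ 0.994 -0.11  -0.001] z [-0.004 -0.03  -1.   ] grip 0.0065 t 10.43 f [-0.84  0.05 -2.36]
shift tool cm [-0.45 -0.17  5.32]
wrist M (9998, array([0.5173, 0.0361, 0.0648]), np.float64(0.003), 'slope,z', array([0.0293, 0.018 , 0.1502]))
L (2939, array([0.5146, 0.0314, 0.0842]), np.float64(0.0023), 'slope,z', array([-0.004 ,  0.0052,  0.0457]))
scene M (333, array([0.5187, 0.0341, 0.0653]), np.float64(0.0038), 'slope,z', array([-0.0154,  0.042 ,  0.1508]))
L (395, array([0.5177, 0.0301, 0.0851]), np.float64(0.0024), 'slope,z', array([-0.0133, -0.0009,  0.0457]))
side M (187, array([0.5198, 0.0348, 0.0646]), np.float64(0.0035), 'slope,z', array([-0.0043,  0.0359,  0.1508]))
L (228, array([0.5169, 0.0309, 0.0853]), np.float64(0.0026), 'slope,z', array([-0.0113,  0.0002,  0.0464]))
```

View pics/c9.png

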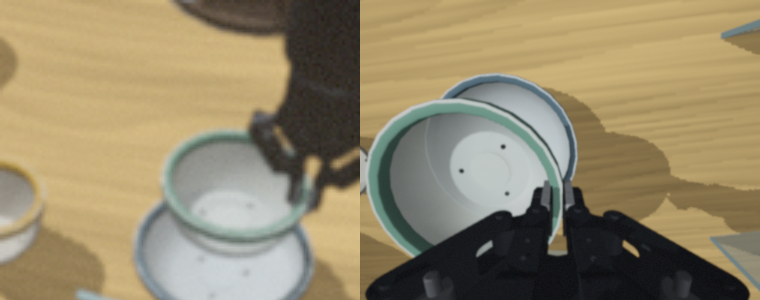

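```bash
python3 -c "
from h import *
for n in ['wrist9','scene9','side9']:
    d=load(n)
    for z in (.142,.146,.150): print(n,z,'M',rimfit(d,(.518,.035),z,.061,.07,.010))
"
```

```text
wrist9 0.142 M (12617, array([0.5169, 0.037 , 0.0645]), np.float64(0.0025), 'slope,z', array([-0.036 ,  0.0055,  0.1454]))
wrist9 0.146 M (12142, array([0.5167, 0.0372, 0.0643]), np.float64(0.0026), 'slope,z', array([-0.018 , -0.0013,  0.1465]))
wrist9 0.15 M (11756, array([0.5168, 0.037 , 0.0643]), np.float64(0.0028), 'slope,z', array([-0.0068,  0.0037,  0.1474]))
scene9 0.142 M (505, array([0.5203, 0.0341, 0.0655]), np.float64(0.0027), 'slope,z', array([-0.0079, -0.0096,  0.1451]))
scene9 0.146 M (484, array([0.5204, 0.0342, 0.0654]), np.float64(0.003), 'slope,z', array([-0.0124, -0.0094,  0.1465]))
scene9 0.15 M (449, array([0.5203, 0.0341, 0.0654]), np.float64(0.0031), 'slope,z', array([-0.0113, -0.0027,  0.1474]))
side9 0.142 M (260, array([0.5214, 0.0345, 0.0644]), np.float64(0.0026), 'slope,z', array([-0.0005, -0.0025,  0.1455]))
side9 0.146 M (254, array([0.5214, 0.0346, 0.0645]), np.float64(0.0028), 'slope,z', array([ 0.0093, -0.0135,  0.1468]))
side9 0.15 M (248, array([0.5212, 0.0347, 0.0646]), np.float64(0.0031), 'slope,z', array([0.0074, 0.0106, 0.148 ]))
```

>>> carry_out([
  [0, 0, 0, -0.1, -0.1, 0.8, -1],
  [0, 0, 0, -0.13, -0.15, 1.5, -1],
  [0, 0, 0, 0, 0, 1.5, -1],
  [0, 0, 0, 0, 0, 1.5, -1],
  [0, 0, 0, 0, 0, 1.0, -1],
  [0, 0, 0, 0, 0, 0.7, -1],
  [0, 0, 0, 0, 0, 0.3, -1],
  [0, 0, 0, 0, 0, 0, -1],
  [0, 0, 0, 0, 0, 0, -1],
])

```text
time: 11.33
eef_pos: [0.5228, 0.0953, 0.061]
ee_rot: [0.01, 0.745, 0.667, -0.011]
ft_force: [-0.1, 0.9, -2.2]
gripper_width: 0.0062
```

```bash
python3 -c "
from h import *
totool([.5224,.0933,.0506])
for n in ['wrist','scene','side']:
    d=grab(n,n+'10'); print(n,'M',rimfit(d,(.517,.03),.074,.061,.07,.010)); print('L',rimfit(d,(.517,.03),.046,.081,.09,.008))
a=load('scene10')['img']; b=cv2.resize(a[160:280,220:340],None,fx=3,fy=3);c=cv2.resize(load('wrist10')['img'],(400,300)); cv2.imwrite('pics/c10.png',np.hstack([b[:300],c[:300]]))"
```

```text
pos [0.5228 0.0953 0.061 ] toolx [ 0.11   0.994 -0.03 ] y [ 0.994 -0.11   0.   ] z [-0.003 -0.029 -1.   ] grip 0.0062 t 11.33 f [-0.06  0.95 -2.2 ]
shift tool cm [-0.18 -0.02  1.05]
wrist M (12156, array([0.5147, 0.0334, 0.0643]), np.float64(0.0026), 'slope,z', array([-0.0163, -0.0004,  0.0744]))
L (7357, array([0.5089, 0.037 , 0.0781]), np.float64(0.0046), 'slope,z', array([ 0.0288, -0.0237,  0.0482]))
scene M (433, array([0.5185, 0.031 , 0.0655]), np.float64(0.0029), 'slope,z', array([-0.0103, -0.0038,  0.0745]))
L (470, array([0.5239, 0.03  , 0.0801]), np.float64(0.0061), 'slope,z', array([-0.0195, -0.0004,  0.0464]))
side M (235, array([0.5175, 0.0314, 0.0656]), np.float64(0.0028), 'slope,z', array([-0.008 , -0.0079,  0.0755]))
L (262, array([0.5193, 0.0304, 0.0834]), np.float64(0.005), 'slope,z', array([-0.013 ,  0.0005,  0.0466]))
```

View pics/c10.png

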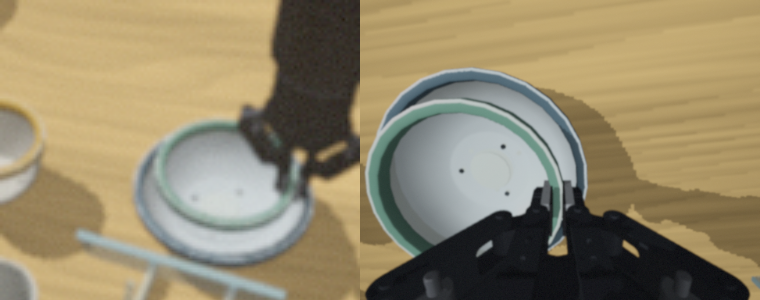

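>>> carry_out([
  [0, 0, 0, -0.1, 0, 0.2, -1],
  [0, 0, 0, 0, 0, 0.2, -1],
  [0, 0, 0, 0, 0, 0.2, -1],
  [0, 0, 0, 0, 0, 0.1, -1],
  [0, 0, 0, 0, 0, 0.1, -1],
  [0, 0, 0, 0, 0, 0, -1],
  [0, 0, 0, 0, 0, 0, -1],
])

```text
time: 12.07
eef_pos: [0.5224, 0.0941, 0.0526]
ee_rot: [0.01, 0.745, 0.667, -0.011]
ft_force: [-0.3, 0.3, -1.1]
gripper_width: 0.0062
```

>>> carry_out([
  [0, 0, 0, 0, 0, 0.1, -1],
  [0, 0, 0, 0, 0, 0.05, -1],
  [0, 0, 0, 0, 0, 0, -1],
])

```text
time: 12.32
eef_pos: [0.5223, 0.094, 0.0511]
ee_rot: [0.01, 0.745, 0.667, -0.011]
ft_force: [0.2, 0.8, -2.1]
gripper_width: 0.0064
```

>>> carry_out([
  [0, 0, 0, 0, 0, 0.05, -1],
  [0, 0, 0, 0, 0, 0.05, -1],
  [0, 0, 0, 0, 0, 0, -1],
])

```text
time: 12.57
eef_pos: [0.5223, 0.094, 0.0501]
ee_rot: [0.01, 0.745, 0.667, -0.011]
ft_force: [-0.1, 0.2, -2.3]
gripper_width: 0.0064
```

>>> carry_out([
  [0, 0, 0, 0, 0, 0.05, -1],
  [0, 0, 0, 0, 0, 0.05, -1],
  [0, 0, 0, 0, 0, 0, -1],
])

```text
time: 12.82
eef_pos: [0.5226, 0.0944, 0.0497]
ee_rot: [0.01, 0.745, 0.667, -0.011]
ft_force: [-2.4, 2.1, 4.3]
gripper_width: 0.0061
```

```bash
python3 -c "
from h import *
totool([.5224,.0933,.0506])
for n in ['wrist','scene','side']:
    d=grab(n,n+'11'); print(n,'M',rimfit(d,(.517,.03),.064,.061,.07,.010)); print('L',rimfit(d,(.517,.03),.046,.081,.09,.005))"
```

```text
pos [0.5226 0.0944 0.0497] toolx [ 0.11   0.994 -0.029] y [ 0.994 -0.11   0.001] z [-0.003 -0.029 -1.   ] grip 0.0061 t 12.82 f [-2.39  2.14  4.26]
shift tool cm [-0.11 -0.01 -0.09]
wrist M (12356, array([0.5144, 0.0324, 0.0643]), np.float64(0.0026), 'slope,z', array([-0.0188, -0.0072,  0.0638]))
L (10358, array([0.5062, 0.0389, 0.0757]), np.float64(0.0045), 'slope,z', array([-0.0001,  0.0013,  0.046 ]))
scene M (424, array([0.5178, 0.0297, 0.0656]), np.float64(0.003), 'slope,z', array([-0.0109, -0.0138,  0.0638]))
L (487, array([0.5191, 0.0305, 0.0825]), np.float64(0.0069), 'slope,z', array([ 0.0003, -0.0023,  0.0458]))
side M (238, array([0.5169, 0.0305, 0.0657]), np.float64(0.0032), 'slope,z', array([-0.0091, -0.0215,  0.0643]))
L (264, array([0.5166, 0.0313, 0.0843]), np.float64(0.0059), 'slope,z', array([-0.0032,  0.0006,  0.0463]))
```

>>> carry_out([
  [0, 0, 0, 0, 0, 0, -0.8],
  [0, 0, 0, 0, 0, 0, -0.65],
  [0, 0, 0, 0, 0, 0, -0.5],
  [0, 0, 0, 0, 0, 0, -0.4],
  [0, 0, 0, 0, 0, 0, -0.4],
  [0, 0, 0, 0, 0, 0, -0.4],
  [0, 0, 0, 0, 0, -0.5, -0.4],
  [0, 0, 0, 0, 0, -1, -0.4],
  [0, 0, 0, 0, 0, -2, -0.4],
  [0, 0.9, 0, 0, 0, -3, -0.3],
  [0, 0.8, 0, 0, 0, -3, -0.2],
  [0, 0, 0, 0, 0, 0, -0.1],
])

```text
time: 13.97
eef_pos: [0.5259, 0.0976, 0.1512]
ee_rot: [0.001, 0.745, 0.668, 0.005]
ft_force: [1.9, 0.2, -0.5]
gripper_width: 0.0381
```

```bash
python3 -c "
from h import *
c=np.array([.5196,-.2067]); t=c+.0495*np.array([.11,.994]); print(t)
totool([t[0],t[1],.14])
for n in ['wrist','scene','side']:
    d=grab(n,n+'12'); print(n,'M',rimfit(d,(.517,.03),.064,.061,.07,.006)); print('L',rimfit(d,(.517,.03),.046,.081,.09,.005)); print('S',rimfit(d,(.52,-.207),.072,.045,.054))
a=load('scene12')['img']; b=cv2.resize(a[160:280,220:340],None,fx=3,fy=3);c=cv2.resize(load('wrist12')['img'],(400,300)); cv2.imwrite('pics/c12.png',np.hstack([b[:300],c[:300]]))"
```

```text
[ 0.525045 -0.157497]
pos [0.5259 0.0976 0.1512] toolx [0.109 0.994 0.005] y [ 0.994 -0.109  0.009] z [ 0.009  0.004 -1.   ] grip 0.0381 t 13.97 f [ 1.86  0.18 -0.48]
shift tool cm [-25.37   2.67   1.  ]
wrist M (4579, array([0.5146, 0.0297, 0.0645]), np.float64(0.0024), 'slope,z', array([-0.0046,  0.0049,  0.0639]))
L (5231, array([0.5141, 0.0319, 0.0837]), np.float64(0.0047), 'slope,z', array([-0.0016,  0.0028,  0.046 ]))h.py:28: RuntimeWarning: Mean of empty slice.
  P=P[:,:2]; c0=np.r_[P.mean(0),0.06]
  ret = um.true_divide(
Traceback (most recent call last):
  File "h.py", line 46, in rimfit
    T=Q[k]; x,res=circ(T)
                  ~~~~^^^
  File "h.py", line 30, in circ
    s=least_squares(f,c0,loss='soft_l1',f_scale=0.002); return s.x, np.abs(f(s.x)).mean()
ValueError: Initial guess is outside of provided bounds
```

>>> carry_out([
  [0, 0, 0, -1.5, 0.1, 0, -0.1],
  [0, 0, 0, -3.0, 0.3, 0, -0.1],
  [0, 0, 0, -3.5, 0.3, 0, -0.1],
  [0, 0, 0, -3.5, 0.3, 0, -0.1],
  [0, 0, 0, -3.5, 0.3, 0, -0.1],
  [0, 0, 0, -3.5, 0.3, 0, -0.1],
  [0, 0, 0, -3.5, 0.3, 0, -0.1],
  [0, 0, 0, -2.4, 0.3, 0, -0.1],
  [0, 0, 0, -1.0, 0.2, 0, -0.1],
  [0, 0, 0, 0, 0, 0, -0.1],
  [0, 0, 0, 0, 0, 0, -0.1],
])

```text
time: 14.93
eef_pos: [0.5183, -0.1589, 0.144]
ee_rot: [-0.0, 0.745, 0.667, -0.0]
ft_force: [0.0, -0.2, -0.1]
gripper_width: 0.0385
```

```bash
python3 -c "
from h import *
totool([.523,-.1575,.0595])
for n in ['wrist','scene','side']:
    d=grab(n,n+'13'); 
    for nm,a in [('M',((.517,.03),.064,.061,.07,.006)),('L',((.517,.03),.046,.081,.09,.005)),('S',((.52,-.207),.072,.045,.054))]:
        try: print(n,nm,rimfit(d,*a))
        except Exception as e: print(n,nm,'none')
a=load('scene13')['img']; b=cv2.resize(a[160:280,180:340],None,fx=2.5,fy=2.5);c=cv2.resize(load('wrist13')['img'],(400,300)); cv2.imwrite('pics/c13.png',np.hstack([b[:300],c[:300]]))"
```

```text
pos [ 0.5183 -0.1589  0.144 ] toolx [0.111 0.994 0.   ] y [ 0.994 -0.111 -0.   ] z [-0.  0. -1.] grip 0.0385 t 14.93 f [ 0.05 -0.18 -0.09]
shift tool cm [0.19 0.45 8.45]
wrist M (4020, array([0.5142, 0.0263, 0.0644]), np.float64(0.0023), 'slope,z', array([-0.0011, -0.0048,  0.0633]))
wrist L (4830, array([0.5137, 0.0265, 0.0821]), np.float64(0.0055), 'slope,z', array([ 0.0013, -0.0023,  0.0456]))
wrist S (3732, array([ 0.5166, -0.2061,  0.0486]), np.float64(0.0024), 'slope,z', array([-0.0083,  0.0059,  0.0716]))
scene M (426, array([0.5175, 0.0282, 0.0654]), np.float64(0.0026), 'slope,z', array([ 0.0027, -0.0004,  0.0635]))
scene L (571, array([0.5183, 0.0303, 0.0831]), np.float64(0.0071), 'slope,z', array([-0.0018, -0.0012,  0.0457]))
scene S (331, array([ 0.5204, -0.2067,  0.0496]), np.float64(0.0026), 'slope,z', array([-0.0028, -0.0034,  0.0711]))
side M (240, array([0.5167, 0.0287, 0.0652]), np.float64(0.0027), 'slope,z', array([ 0.0009, -0.0012,  0.0643]))
side L (337, array([0.5165, 0.0308, 0.0842]), np.float64(0.0063), 'slope,z', array([-0.0034, -0.0025,  0.0461]))
side S (204, array([ 0.519 , -0.2065,  0.0497]), np.float64(0.0027), 'slope,z', array([-0.0037,  0.0028,  0.0714]))
```

View pics/c13.png

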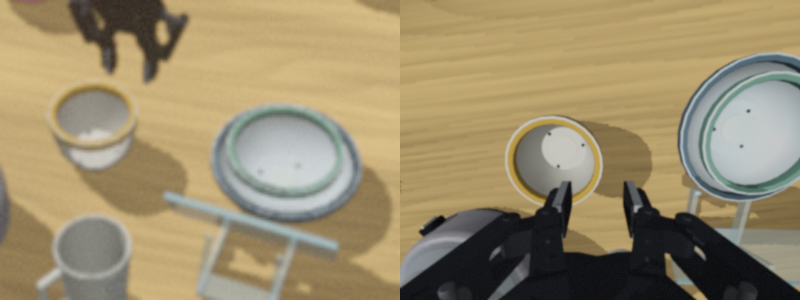

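>>> carry_out([
  [0, 0, 0, 0.2, 0.35, 2.0, -0.1],
  [0, 0, 0, 0, 0, 3.0, -0.1],
  [0, 0, 0, 0, 0, 2.0, -0.1],
  [0, 0, 0, 0, 0, 1.0, -0.1],
  [0, 0, 0, 0, 0, 0.5, -0.1],
  [0, 0, 0, 0, 0, 0, -0.1],
  [0, 0, 0, 0, 0, 0, -0.1],
])

```text
time: 15.67
eef_pos: [0.523, -0.1569, 0.06]
ee_rot: [0.0, 0.745, 0.667, 0.0]
ft_force: [0.3, 0.0, -0.0]
gripper_width: 0.0387
```

```bash
python3 -c "
from h import *
totool([.523,-.1575,.059])
grab('wrist','wrist14')"
```

```text
pos [ 0.523  -0.1569  0.06  ] toolx [ 0.109  0.994 -0.   ] y [ 0.994 -0.109  0.001] z [ 0.001 -0.    -1.   ] grip 0.0387 t 15.67 f [ 0.3   0.02 -0.04]
shift tool cm [-0.06  0.01  0.1 ]
```

View pics/wrist14.png

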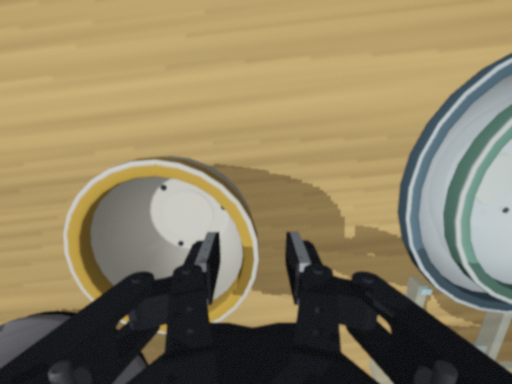

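>>> carry_out([
  [0, 0, 0, -0.05, 0, 0.1, -0.4],
  [0, 0, 0, 0, 0, 0, -0.6],
  [0, 0, 0, 0, 0, 0, -0.75],
  [0, 0, 0, 0, 0, 0, -0.85],
  [0, 0, 0, 0, 0, 0, -1],
  [0, 0, 0, 0, 0, 0, -1],
  [0, 0, 0, 0, 0, 0, -1],
  [0, 0, 0, 0, 0, 0, -1],
], newtons=50)

```text
time: 16.38
eef_pos: [0.523, -0.1578, 0.0588]
ee_rot: [0.001, 0.745, 0.667, 0.0]
ft_force: [1.1, 0.7, 5.9]
gripper_width: 0.0078
```

>>> carry_out([
  [0, 0, 0, 0, 0, -0.3, -1],
  [0, 0, 0, 0, 0, -0.6, -1],
  [0, 0, 0, 0, 0, -1.0, -1],
  [0, 0, 0, 0, 0, -1.0, -1],
  [0, 0, 0, 0, 0, -0.6, -1],
  [0, 0, 0, 0, 0, 0, -1],
  [0, 0, 0, 0, 0, 0, -1],
])

```text
time: 16.97
eef_pos: [0.5225, -0.1576, 0.0939]
ee_rot: [0.0, 0.745, 0.667, 0.001]
ft_force: [-0.7, 0.7, -1.2]
gripper_width: 0.0075
```

```bash
python3 -c "
from h import *
totool([.523,-.1575,.15])
for n in ['wrist','scene','side']:
    d=grab(n,n+'15'); 
    for z in (.102,.107): print(n,'S',rimfit(d,(.52,-.207),z,.045,.054,.010))
a=load('scene15')['img']; b=cv2.resize(a[140:260,180:340],None,fx=2.5,fy=2.5);c=cv2.resize(load('wrist15')['img'],(400,300)); cv2.imwrite('pics/c15.png',np.hstack([b[:300],c[:300]]))"
```

```text
pos [ 0.5225 -0.1576  0.0939] toolx [0.11  0.994 0.   ] y [ 0.994 -0.11   0.001] z [ 0.001  0.    -1.   ] grip 0.0075 t 16.97 f [-0.67  0.74 -1.22]
shift tool cm [ 0.02  0.06 -5.61]
wrist S (8631, array([ 0.5131, -0.2043,  0.0484]), np.float64(0.0027), 'slope,z', array([-0.0131,  0.018 ,  0.1052]))
wrist S (8727, array([ 0.5131, -0.2043,  0.0485]), np.float64(0.003), 'slope,z', array([0.0004, 0.0244, 0.1059]))
scene S (311, array([ 0.5177, -0.2063,  0.0491]), np.float64(0.0031), 'slope,z', array([-0.0239,  0.0109,  0.1041]))
scene S (287, array([ 0.5175, -0.2061,  0.0491]), np.float64(0.0038), 'slope,z', array([-0.0114,  0.0254,  0.1055]))
side S (162, array([ 0.5161, -0.2053,  0.0495]), np.float64(0.0032), 'slope,z', array([0.006 , 0.0057, 0.1039]))
side S (158, array([ 0.516 , -0.2054,  0.0494]), np.float64(0.0034), 'slope,z', array([-0.0058,  0.022 ,  0.1053]))
```

View pics/c15.png

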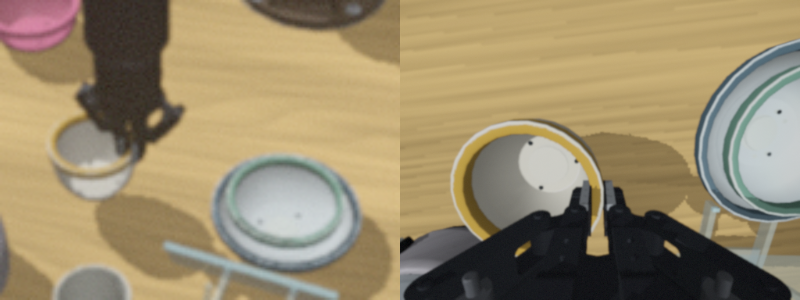

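>>> carry_out([
  [0, -0.6, 0, 0, 0, -1.2, -1],
  [0, -0.6, 0, 0, 0, -2.2, -1],
  [0, 0, 0, 0.4, 0, -2.0, -1],
  [0, 0, 0, 1.2, -0.2, -0.8, -1],
  [0, 0, 0, 2.2, -0.2, 0, -1],
  [0, 0, 0, 3.0, -0.4, 0, -1],
  [0, 0, 0, 3.3, -0.4, 0, -1],
  [0, 0, 0, 3.3, -0.4, 0, -1],
  [0, 0, 0, 3.3, -0.4, 0, -1],
  [0, 0, 0, 3.0, -0.3, 0, -1],
  [0, 0, 0, 2.0, -0.2, 0, -1],
  [0, 0, 0, 1.2, -0.1, 0, -1],
])

```text
time: 18.12
eef_pos: [0.5213, 0.0762, 0.1505]
ee_rot: [0.007, 0.744, 0.668, -0.008]
ft_force: [-0.7, -0.6, -1.4]
gripper_width: 0.0079
```

>>> carry_out([
  [0, 0, 0, 0.4, 0, 0, -1],
  [0, 0, 0, 0, 0, 0, -1],
  [0, 0, 0, 0, 0, 0, -1],
])

```text
time: 18.37
eef_pos: [0.5218, 0.0772, 0.1502]
ee_rot: [0.007, 0.745, 0.667, -0.008]
ft_force: [0.6, -0.7, -0.9]
gripper_width: 0.0077
```

```bash
python3 -c "
from h import *
totool([.523,.078,.15])
for n in ['wrist','scene','side']:
    d=grab(n,n+'16'); 
    for z in (.156,.161,.166): print(n,'S',rimfit(d,(.517,.03),z,.045,.054,.010))
    print(n,'M',rimfit(d,(.517,.03),.064,.061,.07,.006))
a=load('scene16')['img']; b=cv2.resize(a[140:260,200:360],None,fx=2.5,fy=2.5);c=cv2.resize(load('wrist16')['img'],(400,300)); cv2.imwrite('pics/c16.png',np.hstack([b[:300],c[:300]]))"
```

```text
pos [0.5218 0.0772 0.1502] toolx [ 0.11   0.994 -0.021] y [ 0.994 -0.11  -0.   ] z [-0.003 -0.021 -1.   ] grip 0.0077 t 18.37 f [ 0.63 -0.68 -0.86]
shift tool cm [0.09 0.11 0.02]
wrist S (8816, array([0.5126, 0.0307, 0.0486]), np.float64(0.0026), 'slope,z', array([-0.0343,  0.0047,  0.1616]))
wrist S (8744, array([0.5125, 0.0308, 0.0485]), np.float64(0.0028), 'slope,z', array([-0.012 ,  0.0037,  0.1627]))
wrist S (8597, array([0.5126, 0.0306, 0.0485]), np.float64(0.0031), 'slope,z', array([0.0033, 0.0124, 0.1637]))
wrist M (2318, array([0.5148, 0.0293, 0.0647]), np.float64(0.0023), 'slope,z', array([-0.    , -0.0001,  0.0642]))
scene S (384, array([0.5169, 0.0279, 0.0498]), np.float64(0.0025), 'slope,z', array([-0.0169,  0.0045,  0.1597]))
scene S (371, array([0.5171, 0.0279, 0.0497]), np.float64(0.003), 'slope,z', array([-0.0171,  0.0045,  0.1621]))
scene S (341, array([0.5169, 0.0278, 0.0496]), np.float64(0.0034), 'slope,z', array([-0.0133,  0.0162,  0.1635]))
scene M (299, array([0.5175, 0.0284, 0.0652]), np.float64(0.0025), 'slope,z', array([-0.0069,  0.0008,  0.0638]))
side S (181, array([0.517 , 0.0284, 0.049 ]), np.float64(0.0028), 'slope,z', array([-0.008 ,  0.0211,  0.1598]))
side S (199, array([0.5171, 0.0287, 0.0489]), np.float64(0.0031), 'slope,z', array([0.0048, 0.0214, 0.162 ]))
side S (182, array([0.5165, 0.0288, 0.0492]), np.float64(0.0034), 'slope,z', array([0.0061, 0.0265, 0.1632]))
side M (171, array([0.5168, 0.0287, 0.0655]), np.float64(0.0025), 'slope,z', array([-0.0105,  0.0044,  0.0644]))
```

View pics/c16.png

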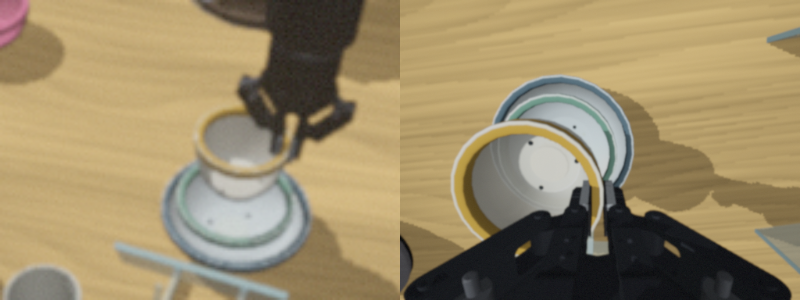

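>>> carry_out([
  [0, 0, 0, 0.1, 0.1, 0.8, -1],
  [0, 0, 0, 0.05, 0, 1.5, -1],
  [0, 0, 0, 0, 0, 1.5, -1],
  [0, 0, 0, 0, 0, 1.5, -1],
  [0, 0, 0, 0, 0, 1.0, -1],
  [0, 0, 0, 0, 0, 0.7, -1],
  [0, 0, 0, 0, 0, 0.3, -1],
  [0, 0, 0, 0, 0, 0, -1],
  [0, 0, 0, 0, 0, 0, -1],
])

```text
time: 19.27
eef_pos: [0.5234, 0.0774, 0.0776]
ee_rot: [0.007, 0.745, 0.667, -0.008]
ft_force: [0.6, -0.4, -1.7]
gripper_width: 0.008
```

```bash
python3 -c "
from h import *
totool([.523,.078,.0685])
for n in ['wrist','scene','side']:
    d=grab(n,n+'17'); 
    for z in (.086,.09): print(n,'S',rimfit(d,(.517,.03),z,.045,.054,.010))
    print(n,'M',rimfit(d,(.517,.03),.064,.061,.07,.006))"
```

```text
pos [0.5234 0.0774 0.0776] toolx [ 0.11   0.994 -0.021] y [ 0.994 -0.11   0.   ] z [-0.002 -0.021 -1.   ] grip 0.008 t 19.27 f [ 0.61 -0.45 -1.74]
shift tool cm [ 0.07 -0.05  0.91]
wrist S (8686, array([0.5141, 0.031 , 0.0485]), np.float64(0.0027), 'slope,z', array([-0.0187,  0.0016,  0.0897]))
wrist S (8849, array([0.5141, 0.031 , 0.0485]), np.float64(0.0029), 'slope,z', array([-0.0081,  0.0079,  0.0902]))
wrist M (6570, array([0.5074, 0.0353, 0.0574]), np.float64(0.0038), 'slope,z', array([-0.0017,  0.0027,  0.0641]))
scene S (350, array([0.5186, 0.0289, 0.0498]), np.float64(0.0028), 'slope,z', array([-0.0218, -0.0037,  0.0892]))
scene S (339, array([0.5185, 0.0287, 0.0497]), np.float64(0.0032), 'slope,z', array([-0.0183,  0.0065,  0.0902]))
scene M (400, array([0.5247, 0.0278, 0.0581]), np.float64(0.006), 'slope,z', array([-0.    , -0.0044,  0.0639]))
side S (181, array([0.5176, 0.0293, 0.0498]), np.float64(0.0031), 'slope,z', array([-0.0291,  0.0039,  0.0898]))
side S (186, array([0.5175, 0.0294, 0.0498]), np.float64(0.0033), 'slope,z', array([-0.0188,  0.0064,  0.0912]))
side M (211, array([0.5192, 0.0288, 0.0625]), np.float64(0.0058), 'slope,z', array([ 0.0029, -0.0073,  0.0639]))
```

>>> carry_out([
  [0, 0, 0, -0.05, 0, 0.2, -1],
  [0, 0, 0, 0, 0, 0.2, -1],
  [0, 0, 0, 0, 0, 0.15, -1],
  [0, 0, 0, 0, 0, 0.1, -1],
  [0, 0, 0, 0, 0, 0.1, -1],
  [0, 0, 0, 0, 0, 0, -1],
  [0, 0, 0, 0, 0, 0, -1],
])

```text
time: 20.0
eef_pos: [0.5229, 0.0767, 0.0697]
ee_rot: [0.007, 0.745, 0.667, -0.008]
ft_force: [0.4, 0.7, -1.8]
gripper_width: 0.0079
```

>>> carry_out([
  [0, 0, 0, 0, 0, 0.05, -1],
  [0, 0, 0, 0, 0, 0.05, -1],
  [0, 0, 0, 0, 0, 0, -1],
])

```text
time: 20.25
eef_pos: [0.5229, 0.0767, 0.0687]
ee_rot: [0.007, 0.745, 0.667, -0.008]
ft_force: [-0.1, 0.1, -1.6]
gripper_width: 0.0079
```

>>> carry_out([
  [0, 0, 0, 0, 0, 0.05, -1],
  [0, 0, 0, 0, 0, 0, -1],
])

```text
time: 20.42
eef_pos: [0.5229, 0.0767, 0.0682]
ee_rot: [0.007, 0.745, 0.667, -0.008]
ft_force: [0.0, -0.2, -2.1]
gripper_width: 0.0078
```

>>> carry_out([
  [0, 0, 0, 0, 0, 0.05, -1],
  [0, 0, 0, 0, 0, 0, -1],
])

```text
time: 20.58
eef_pos: [0.5229, 0.0767, 0.0677]
ee_rot: [0.007, 0.745, 0.667, -0.008]
ft_force: [-0.4, -0.6, -1.5]
gripper_width: 0.0076
```

>>> carry_out([
  [0, 0, 0, 0, 0, 0.05, -1],
  [0, 0, 0, 0, 0, 0, -1],
])

```text
time: 20.75
eef_pos: [0.5229, 0.0767, 0.0672]
ee_rot: [0.007, 0.745, 0.667, -0.008]
ft_force: [-0.1, -0.0, -1.0]
gripper_width: 0.0077
```

```bash
python3 -c "
from h import *
totool([.523,.078,.0665])
for n in ['scene','side']:
    d=grab(n,n+'18'); 
    for z in (.078,.082): print(n,'S',rimfit(d,(.517,.03),z,.045,.054,.010))"
```

```text
pos [0.5229 0.0767 0.0672] toolx [ 0.11   0.994 -0.021] y [ 0.994 -0.11  -0.   ] z [-0.002 -0.021 -1.   ] grip 0.0077 t 20.75 f [-0.11 -0.04 -1.04]
shift tool cm [ 0.14 -0.01  0.07]
scene S (337, array([0.5176, 0.0279, 0.0498]), np.float64(0.0032), 'slope,z', array([-0.0167,  0.0009,  0.0791]))
scene S (314, array([0.5174, 0.0279, 0.0498]), np.float64(0.0034), 'slope,z', array([-0.0087,  0.0138,  0.0801]))
side S (196, array([0.5168, 0.0285, 0.0501]), np.float64(0.0038), 'slope,z', array([-0.0202,  0.0076,  0.0794]))
side S (174, array([0.5166, 0.0286, 0.0498]), np.float64(0.0033), 'slope,z', array([-0.012 , -0.0019,  0.0806]))
```

>>> carry_out([
  [0, 0, 0, 0, 0, 0.05, -1],
  [0, 0, 0, 0, 0, 0, -1],
])

```text
time: 21.02
eef_pos: [0.5231, 0.0768, 0.0669]
ee_rot: [0.007, 0.745, 0.667, -0.008]
ft_force: [-0.4, 1.6, -0.2]
gripper_width: 0.0078
```

>>> carry_out([
  [0, 0, 0, 0, 0, 0.05, -1],
  [0, 0, 0, 0, 0, 0, -1],
])

```text
time: 21.18
eef_pos: [0.5234, 0.077, 0.0668]
ee_rot: [0.007, 0.745, 0.667, -0.007]
ft_force: [-1.6, 1.6, 4.0]
gripper_width: 0.0078
```

>>> carry_out([
  [0, 0, 0, 0, 0, 0, -0.78],
  [0, 0, 0, 0, 0, 0, -0.65],
  [0, 0, 0, 0, 0, 0, -0.5],
  [0, 0, 0, 0, 0, 0, -0.4],
  [0, 0, 0, 0, 0, 0, -0.4],
  [0, 0, 0, 0, 0, 0, -0.4],
  [0, 0, 0, 0, 0, -0.5, -0.4],
  [0, 0, 0, 0, 0, -1, -0.4],
  [0, 0, 0, 0, 0, -2, -0.4],
  [0, 0.6, 0, 0, 0, -3, -0.3],
  [0, 0.6, 0, 0, 0, -3, -0.2],
  [0, 0, 0, 0, 0, 0, -0.1],
])

```text
time: 22.18
eef_pos: [0.5265, 0.0794, 0.1683]
ee_rot: [0.002, 0.745, 0.668, 0.005]
ft_force: [0.2, 0.9, 0.7]
gripper_width: 0.0384
```

```bash
python3 -c "
from h import *
totool([.523,-.1575,.15])
for n in ['wrist','scene','side']:
    d=grab(n,n+'19'); 
    print(n,'S',rimfit(d,(.517,.03),.08,.045,.054,.006)); print(n,'M',rimfit(d,(.517,.03),.064,.071,.06,.006))
a=load('scene19')['img']; b=cv2.resize(a[160:280,200:360],None,fx=2.5,fy=2.5);c=cv2.resize(load('wrist19')['img'],(400,300)); cv2.imwrite('pics/c19.png',np.hstack([b[:300],c[:300]]))"
```

```text
pos [0.5265 0.0794 0.1683] toolx [0.109 0.994 0.005] y [ 0.994 -0.109  0.009] z [ 0.01   0.004 -1.   ] grip 0.0384 t 22.18 f [0.17 0.87 0.75]
shift tool cm [-23.59   2.21   1.74]
wrist S (3377, array([0.5147, 0.028 , 0.0487]), np.float64(0.0024), 'slope,z', array([-0.0054,  0.0042,  0.0799]))
wrist M (3502, array([0.5156, 0.0287, 0.0652]), np.float64(0.0024), 'slope,z', array([-0.0011,  0.001 ,  0.0641]))
scene S (327, array([0.5176, 0.0266, 0.0495]), np.float64(0.0027), 'slope,z', array([-0.0007, -0.0055,  0.0796]))
scene M (374, array([0.5161, 0.0289, 0.0651]), np.float64(0.0043), 'slope,z', array([-0.0034,  0.0003,  0.0634]))
side S (189, array([0.5168, 0.027 , 0.0496]), np.float64(0.0025), 'slope,z', array([-0.0042, -0.0035,  0.08  ]))
side M (237, array([0.5152, 0.0295, 0.0654]), np.float64(0.0038), 'slope,z', array([-0.0041, -0.0033,  0.0644]))
```

View pics/c19.png

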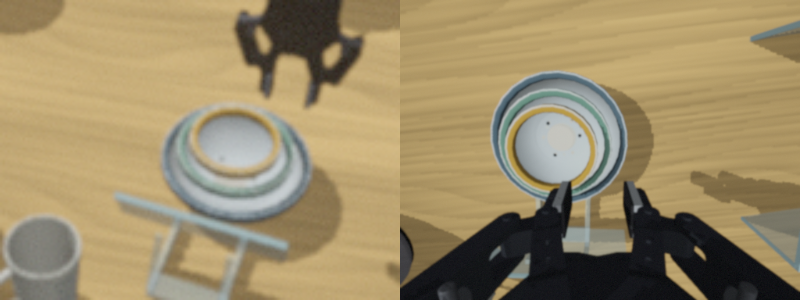

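>>> carry_out([
  [0, 0, -7.1, 0, 0, 0, 0.8],
  [0, 0, -7.1, 0, 0, 0, 0.8],
  [0, 0, -7.1, 0, 0, 0, 0.8],
  [0, 0, -7.1, 0, 0, 0, 0.8],
  [0, 0, -7.1, 0, 0, 0, 0.8],
  [0, 0, -7.1, 0, 0, 0, 0.8],
  [0, 0, -7.1, 0, 0, 0, 0.8],
  [0, 0, -7.1, 0, 0, 0, 0.8],
  [0, 0, -7.1, 0, 0, 0, 0.8],
  [0, 0, -7.1, 0, 0, 0, 0.8],
  [0, 0, -7.1, 0, 0, 0, 0.8],
  [0, 0, -7.1, 0, 0, 0, 0.8],
])

```text
time: 23.33
eef_pos: [0.5224, 0.078, 0.1602]
ee_rot: [-0.001, 0.094, 0.996, -0.001]
ft_force: [0.3, 0.5, -0.5]
gripper_width: 0.0766
```

>>> carry_out([
  [0, 0, -4.8, 0, 0, 0, 0.8],
  [0, 0, 0, 0, -4, 0, 0.8],
  [0, 0, 0, 0, -4, 0, 0.8],
  [0, 0, 0, 0, -4, 0, 0.8],
  [0, 0, 0, 0, -3, 0, 0.8],
  [-6.7, 0, 0, 0, 0, 0, 0.8],
  [-6.7, 0, 0, 0, 0, 0, 0.8],
  [-6.7, 0, 0, 0, 0, 0, 0.8],
  [-6.7, 0, 0, 0, 0, 0, 0.8],
  [-6.7, 0, 0, 0, 0, 0, 0.8],
  [-6.5, 0, 0, 0, 0, 0, 0.8],
  [0, 0, 0, 0, 0, 0, 0.8],
])

```text
time: 24.33
eef_pos: [0.5052, -0.0736, 0.1578]
ee_rot: [0.017, 0.056, 0.937, 0.345]
ft_force: [0.6, -0.5, -0.7]
gripper_width: 0.0768
```

```bash
python3 -c "
from h import *
totool([.503,-.094,.025]); print(robot.sense()['joints'].round(2))
grab('scene','scene20');grab('side','side20')"
```

```text
pos [ 0.5052 -0.0736  0.1578] toolx [-0.993  0.116  0.007] y [0.093 0.755 0.649] z [ 0.07   0.645 -0.761] grip 0.0768 t 24.33 f [ 0.64 -0.48 -0.71]
shift tool cm [ -0.11 -10.18   8.77]
[-0.32  0.34 -0.14 -0.71 -1.34  0.46]
```

View pics/scene20.png

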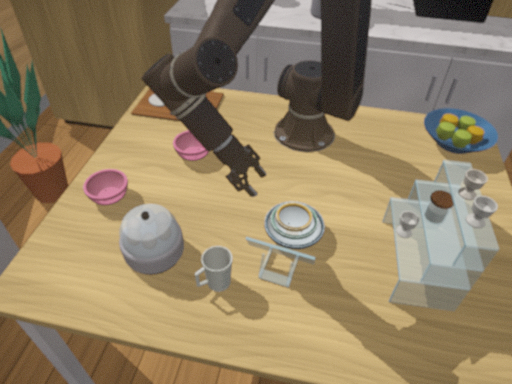

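>>> carry_out([
  [0, 0, 0, 0, -2.0, 1.7, 0.8],
  [0, 0, 0, 0, -2.4, 2.0, 0.8],
  [0, 0, 0, 0, -2.4, 2.0, 0.8],
  [0, 0, 0, 0, -2.0, 1.8, 0.8],
  [0, 0, 0, 0, -1.2, 1.1, 0.8],
  [0, 0, 0, 0, 0, 0, 0.8],
  [0, 0, 0, 0, 0, 0, 0.8],
])

```text
time: 25.02
eef_pos: [0.5039, -0.0908, 0.031]
ee_rot: [0.018, 0.051, 0.938, 0.341]
ft_force: [0.5, -0.2, 1.3]
gripper_width: 0.0766
```

```bash
python3 -c "
from h import *
totool([.506,-.064,.025]); print(robot.sense()['joints'].round(2))
for n in ['scene','side','wrist']:
    d=grab(n,n+'21')
    for nm,a in [('S',((.517,.027),.08,.045,.054,.006)),('L',((.517,.03),.046,.09,.1,.006))]: print(n,nm,rimfit(d,*a))
a=load('scene21')['img']; b=cv2.resize(a[120:260,200:360],None,fx=2.5,fy=2.5);c=cv2.resize(load('wrist21')['img'],(400,300)); cv2.imwrite('pics/c21.png',np.hstack([b[:300],c[:300]]))"
```

```text
pos [ 0.5039 -0.0908  0.031 ] toolx [-0.994  0.108  0.002] y [0.084 0.762 0.642] z [ 0.068  0.639 -0.767] grip 0.0766 t 25.02 f [ 0.45 -0.25  1.25]
shift tool cm [0.08 1.67 2.18]
[-0.36  0.52 -0.2  -0.74 -1.17  0.66]
scene S (334, array([0.5177, 0.0264, 0.0496]), np.float64(0.0027), 'slope,z', array([ 0.0018, -0.0014,  0.0796]))
scene L (435, array([0.5162, 0.0298, 0.0858]), np.float64(0.0025), 'slope,z', array([-0.0115, -0.0027,  0.0461]))
side S (189, array([0.5173, 0.0274, 0.0497]), np.float64(0.0026), 'slope,z', array([ 0.0021, -0.0001,  0.0802]))
side L (295, array([0.5159, 0.0305, 0.0859]), np.float64(0.0027), 'slope,z', array([-0.0081, -0.0002,  0.0464]))h.py:28: RuntimeWarning: Mean of empty slice.
  P=P[:,:2]; c0=np.r_[P.mean(0),0.06]
  ret = um.true_divide(
Traceback (most recent call last):
  File "h.py", line 46, in rimfit
    T=Q[k]; x,res=circ(T)
                  ~~~~^^^
  File "h.py", line 30, in circ
    s=least_squares(f,c0,loss='soft_l1',f_scale=0.002); return s.x, np.abs(f(s.x)).mean()
ValueError: Initial guess is outside of provided bounds
```

```bash
python3 -c "
from h import *
grab('wrist','wrist21')
a=load('scene21')['img']; b=cv2.resize(a[140:260,220:340],None,fx=3,fy=3);c=cv2.resize(load('wrist21')['img'],(400,300)); cv2.imwrite('pics/c21.png',np.hstack([b[:300],c[:300]]))"
```

```text
(no output)
```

View pics/c21.png

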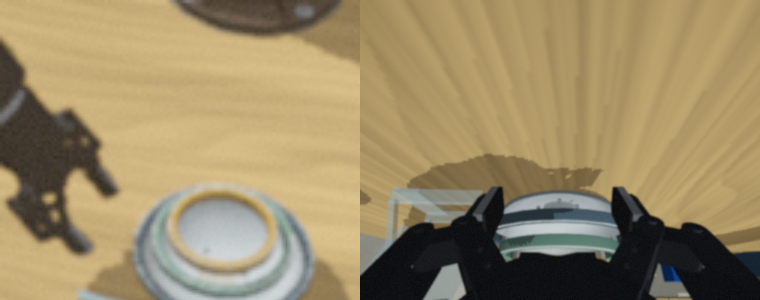

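>>> carry_out([
  [0, 0, 0, 0, -0.5, 0.6, 0.8],
  [0, 0, 0, 0, 0.8, 0.67, 0.8],
  [0, 0, 0, 0, 0.7, 0.59, 0.8],
  [0, 0, 0, 0, 0.4, 0.33, 0.8],
  [0, 0, 0, 0, 0.2, 0.17, 0.8],
  [0, 0, 0, 0, 0, 0, 0.8],
  [0, 0, 0, 0, 0, 0, 0.8],
])

```text
time: 25.8
eef_pos: [0.5074, -0.0646, 0.0235]
ee_rot: [0.019, 0.051, 0.938, 0.341]
ft_force: [0.2, -1.1, -0.0]
gripper_width: 0.0767
```

```bash
cat >> h.py <<'E'
def nest(tag,c=(.516,.03)):
    s=robot.sense(); R=q2R(s['ee_rot']); f=np.cross(R[:,0],[0,0,-1])*-1; f=f if f[1]>0 else -f
    print('tcp',s['eef_pos'].round(4),'z',R[:,2].round(3),'f',s['ft_force'].round(1),'t',round(s['time'],2),'fwd',f.round(3))
    for n in ['scene','side']:
        d=grab(n,n+tag)
        for nm,a in [('S',(c,.08,.045,.054,.006)),('L',(c,.046,.09,.1,.006))]:
            try:
                r=rimfit(d,*a); print(n,nm,r[0],r[1],r[4]); 
                if nm=='L': print('   rel fwd,lat',((r[1][:2]-s['eef_pos'][:2])@f[:2]).round(4),((r[1][:2]-s['eef_pos'][:2])@R[:2,0]).round(4))
            except Exception: print(n,nm,'none')
E
python3 -c "
from h import *
nest('22')"
```

```text
tcp [ 0.5074 -0.0646  0.0235] z [ 0.07   0.639 -0.766] f [ 0.2 -1.1 -0. ] t 25.8 fwd [0.109 0.994 0.   ]
scene S 324 [0.5175 0.0265 0.0496] [-0.0022 -0.0051  0.0797]
scene L 479 [0.5159 0.0289 0.0864] [-0.006   0.001   0.0458]
   rel fwd,lat 0.0938 0.0018
side S 185 [0.5168 0.027  0.0499] [-0.0014 -0.0013  0.08  ]
side L 305 [0.5154 0.0302 0.0863] [-0.0068 -0.0052  0.0464]
   rel fwd,lat 0.0951 0.0024
```

>>> carry_out([
  [0, 0, 0, 0.1, 0.15, 0.13, 0.8],
  [0, 0, 0, 0.1, 0.15, 0.13, 0.8],
  [0, 0, 0, 0, 0.15, 0.13, 0.8],
  [0, 0, 0, 0, 0.15, 0.13, 0.8],
  [0, 0, 0, 0, 0.15, 0.13, 0.8],
  [0, 0, 0, 0, 0.15, 0.13, 0.8],
  [0, 0, 0, 0, 0.15, 0.13, 0.8],
  [0, 0, 0, 0, 0.15, 0.13, 0.8],
  [0, 0, 0, 0, 0.15, 0.13, 0.8],
  [0, 0, 0, 0, 0.15, 0.13, 0.8],
  [0, 0, 0, 0, 0, 0, 0.8],
])

```text
time: 26.82
eef_pos: [0.5076, -0.0447, 0.0231]
ee_rot: [0.019, 0.052, 0.938, 0.341]
ft_force: [-0.1, -1.4, -0.1]
gripper_width: 0.0766
```

```bash
python3 -c "
from h import *
nest('23')
a=load('scene23')['img']; b=cv2.resize(a[140:260,200:340],None,fx=4,fy=4);cv2.imwrite('pics/c23.png',b)"
```

```text
tcp [ 0.5076 -0.0447  0.0231] z [ 0.071  0.639 -0.766] f [-0.1 -1.4 -0.1] t 26.82 fwd [0.11  0.994 0.   ]
scene S 328 [0.5183 0.0305 0.0495] [-0.004   0.0028  0.0794]
scene L 511 [0.5164 0.0325 0.0868] [-0.0061 -0.0007  0.0458]
   rel fwd,lat 0.0777 -0.0003
side S 193 [0.5175 0.031  0.0497] [0.0071 0.004  0.08  ]
side L 312 [0.516  0.0338 0.0867] [-0.0006 -0.0004  0.0465]
   rel fwd,lat 0.0789 0.0003
```

View pics/c23.png

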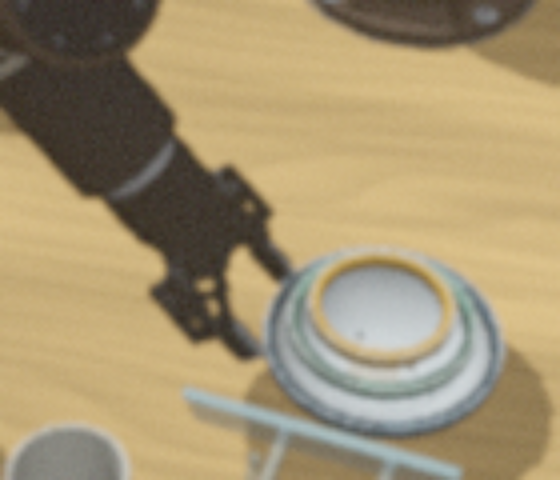

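>>> carry_out([
  [-4, 0, 0, 0, 0, 0, 0.8],
  [-4, 0, 0, 0, 0, 0, 0.8],
  [0, 0, 0, 0, 0, 0, 0.8],
  [0, 0, 0, 0, 0.13, 0.15, 0.8],
  [0, 0, 0, 0, 0.26, 0.3, 0.8],
  [0, 0, 0, 0, 0.4, 0.44, 0.8],
  [0, 0, 0, 0, 0.53, 0.59, 0.8],
  [0, 0, 0, 0.02, 0.53, 0.59, 0.8],
  [0, 0, 0, 0.02, 0.53, 0.59, 0.8],
  [0, 0, 0, 0.02, 0.53, 0.59, 0.8],
  [0, 0, 0, 0.02, 0.4, 0.44, 0.8],
  [0, 0, 0, 0, 0.2, 0.22, 0.8],
])

```text
time: 27.92
eef_pos: [0.5125, 0.0088, 0.0232]
ee_rot: [0.022, 0.05, 0.912, 0.406]
ft_force: [0.4, -2.9, -1.2]
gripper_width: 0.0767
```

```bash
python3 -c "
from h import *
nest('24',(.522,.08))"
```

```text
tcp [0.5125 0.0088 0.0232] z [ 0.081  0.739 -0.669] f [ 0.4 -2.9 -1.2] t 27.92 fwd [0.109 0.994 0.   ]
scene S 341 [0.5229 0.0819 0.0497] [-0.0025  0.0036  0.0797]
scene L 512 [0.5207 0.0836 0.0869] [-0.0071  0.0002  0.046 ]
   rel fwd,lat 0.0753 -0.0
side S 198 [0.5221 0.083  0.0497] [-0.0019 -0.0061  0.0797]
side L 331 [0.52   0.0851 0.0868] [-0.0058  0.0013  0.046 ]
   rel fwd,lat 0.0767 0.0008
```

>>> carry_out([
  [0, 0, 0, 0, 0.26, 0.3, 0.8],
  [0, 0, 0, 0, 0.5, 0.56, 0.8],
  [0, 0, 0, 0, 0.7, 0.78, 0.8],
  [0, 0, 0, 0, 0.74, 0.82, 0.8],
  [0, 0, 0, 0, 0.74, 0.82, 0.8],
  [0, 0, 0, 0, 0.74, 0.82, 0.8],
  [0, 0, 0, 0, 0.74, 0.82, 0.8],
  [0, 0, 0, 0, 0.74, 0.82, 0.8],
  [0, 0, 0, 0, 0.74, 0.82, 0.8],
  [0, 0, 0, 0, 0.6, 0.66, 0.8],
  [0, 0, 0, 0, 0.4, 0.44, 0.8],
  [0, 0, 0, 0, 0.15, 0.17, 0.8],
])

```text
time: 29.02
eef_pos: [0.5239, 0.1135, 0.0229]
ee_rot: [0.022, 0.05, 0.912, 0.406]
ft_force: [0.2, -3.9, 0.9]
gripper_width: 0.0766
```

```bash
python3 -c "
from h import *
nest('25',(.532,.185))"
```

```text
tcp [0.5239 0.1135 0.0229] z [ 0.081  0.739 -0.669] f [ 0.2 -3.9  0.9] t 29.02 fwd [0.109 0.994 0.   ]
scene S 348 [0.5341 0.1866 0.0495] [-0.0074  0.0026  0.0796]
scene L 551 [0.5316 0.1885 0.0872] [-0.004  -0.0042  0.0457]
   rel fwd,lat 0.0754 0.0005
side S 178 [0.5341 0.1874 0.0499] [-0.0023  0.0029  0.0801]
side L 326 [0.5322 0.1886 0.0861] [-0.0062  0.0032  0.0462]
   rel fwd,lat 0.0756 -0.0
```

View pics/scene25.png

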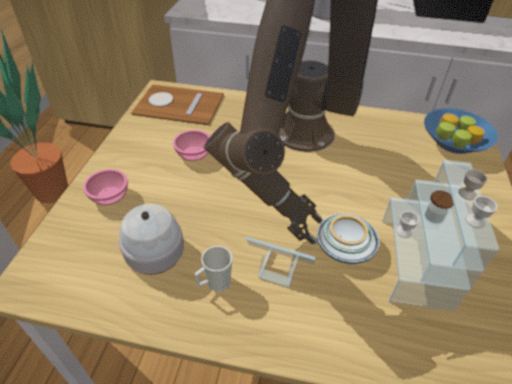

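>>> carry_out([
  [0, 0, 0, 0, 0.26, 0.3, 0.8],
  [0, 0, 0, 0, 0.5, 0.56, 0.8],
  [0, 0, 0, 0, 0.7, 0.78, 0.8],
  [0, 0, 0, 0, 0.74, 0.82, 0.8],
  [0, 0, 0, 0, 0.74, 0.82, 0.8],
  [0, 0, 0, 0, 0.74, 0.82, 0.8],
  [0, 0, 0, 0, 0.74, 0.82, 0.8],
  [0, 0, 0, 0, 0.74, 0.82, 0.8],
  [0, 0, 0, 0, 0.74, 0.82, 0.8],
  [0, 0, 0, 0, 0.6, 0.66, 0.8],
  [0, 0, 0, 0, 0.4, 0.44, 0.8],
  [0, 0, 0, 0, 0.15, 0.17, 0.8],
])

```text
time: 30.12
eef_pos: [0.5354, 0.2182, 0.0229]
ee_rot: [0.022, 0.05, 0.912, 0.406]
ft_force: [-0.3, -2.6, -0.6]
gripper_width: 0.077
```

```bash
python3 -c "
from h import *
nest('26',(.543,.29)); print(robot.sense()['joints'].round(2))
a=load('scene26')['img']; b=cv2.resize(a[150:310,270:510],None,fx=3,fy=3);cv2.imwrite('pics/c26.png',b)"
```

```text
tcp [0.5354 0.2182 0.0229] z [ 0.081  0.739 -0.669] f [-0.3 -2.6 -0.6] t 30.12 fwd [0.109 0.994 0.   ]
scene S 245 [0.5459 0.2909 0.0494] [ 0.0027 -0.0129  0.079 ]
scene L 387 [0.5435 0.2943 0.0873] [-0.0058 -0.004   0.0454]
   rel fwd,lat 0.0765 0.0003
side S 124 [0.5457 0.2904 0.0497] [-0.0037 -0.0117  0.0796]
side L 216 [0.5446 0.2957 0.0872] [-0.0085 -0.0066  0.0457]
   rel fwd,lat 0.078 -0.0007
[ 0.06  0.52 -0.28 -1.09 -0.97  0.58]
```

View pics/c26.png

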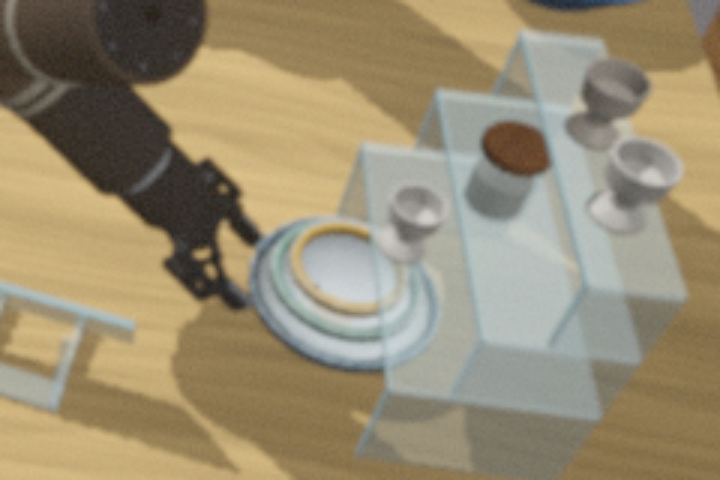

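>>> carry_out([
  [0, 0, 0, 0, 0.26, 0.3, 0.8],
  [0, 0, 0, 0, 0.5, 0.56, 0.8],
  [0, 0, 0, 0, 0.6, 0.66, 0.8],
  [0, 0, 0, 0.03, 0.6, 0.66, 0.8],
  [0, 0, 0, 0.03, 0.6, 0.66, 0.8],
  [0, 0, 0, 0.03, 0.6, 0.66, 0.8],
  [0, 0, 0, 0, 0.6, 0.66, 0.8],
  [0, 0, 0, 0, 0.5, 0.56, 0.8],
  [0, 0, 0, 0, 0.4, 0.44, 0.8],
  [0, 0, 0, 0, 0.25, 0.28, 0.8],
  [0, 0, 0, 0, 0.1, 0.11, 0.8],
])

```text
time: 31.13
eef_pos: [0.5428, 0.2922, 0.023]
ee_rot: [0.022, 0.05, 0.912, 0.406]
ft_force: [-0.1, -2.3, -0.5]
gripper_width: 0.0769
```

```bash
python3 -c "
from h import *
nest('27',(.551,.37)); print(robot.sense()['joints'].round(2))
a=load('scene27')['img']; b=cv2.resize(a[150:310,300:500],None,fx=3,fy=3);cv2.imwrite('pics/c27.png',b)
a=load('side27')['img']; b=cv2.resize(a[140:270,300:450],None,fx=4,fy=4);cv2.imwrite('pics/c27b.png',b)"
```

```text
tcp [0.5428 0.2922 0.023 ] z [ 0.081  0.739 -0.669] f [-0.1 -2.3 -0.5] t 31.13 fwd [0.109 0.994 0.   ]
scene S 14 [0.5486 0.4556 0.1444] [-0.0085  0.0238  0.0813]
scene L 270 [0.5511 0.3636 0.0842] [-0.003  -0.0103  0.0449]
   rel fwd,lat 0.0719 -0.0005
side S 9 [0.5517 0.3808 0.0676] [ 0.0414 -0.2487  0.0603]
side L 145 [0.5516 0.3605 0.0812] [-0.0051 -0.0339  0.0437]
   rel fwd,lat 0.0689 -0.0013
[ 0.19  0.52 -0.26 -1.14 -0.9   0.51]
```

View pics/c27.png

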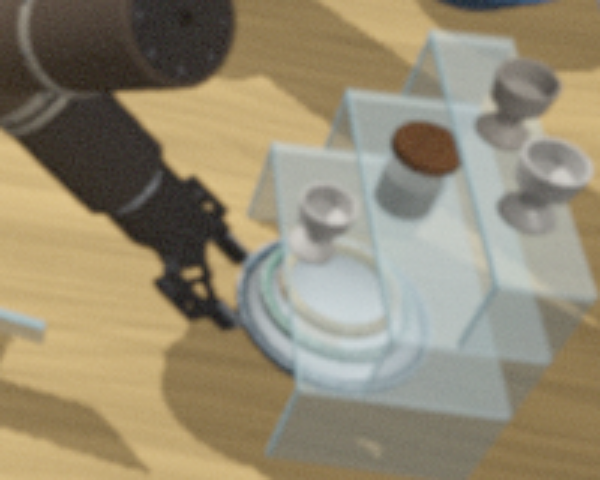

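View pics/c27b.png

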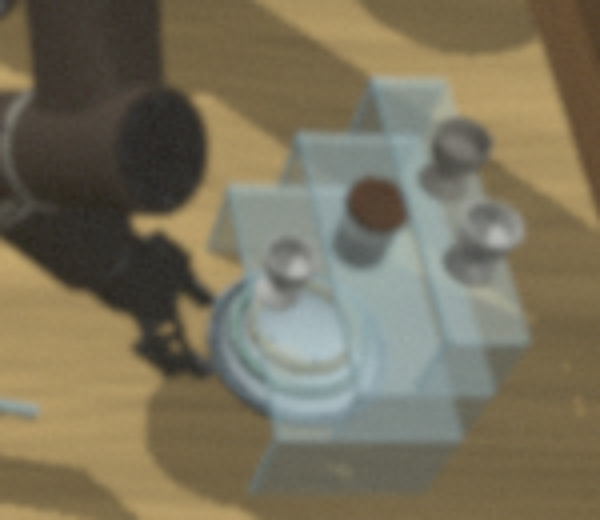

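>>> carry_out([
  [0, 0, 0, 0, 0.2, 0.22, 0.8],
  [0, 0, 0, 0, 0.33, 0.37, 0.8],
  [0, 0, 0, 0, 0.33, 0.37, 0.8],
  [0, 0, 0, 0, 0.27, 0.3, 0.8],
  [0, 0, 0, 0, 0.23, 0.25, 0.8],
  [0, 0, 0, 0, 0.15, 0.17, 0.8],
  [0, 0, 0, 0, 0.08, 0.09, 0.8],
  [0, 0, 0, 0, 0, 0, 0.8],
])

```text
time: 31.9
eef_pos: [0.5456, 0.3155, 0.0231]
ee_rot: [0.022, 0.05, 0.912, 0.406]
ft_force: [-0.4, -0.7, 0.4]
gripper_width: 0.0773
```

```bash
python3 -c "
from h import *
nest('28',(.5535,.392))
S=load('scene28');D=load('side28')
# predicted rim ellipses overlay
for d,n in [(S,'s'),(D,'d')]:
    im=cv2.resize(d['img'],None,fx=4,fy=4,interpolation=cv2.INTER_CUBIC)
    t=np.linspace(0,2*np.pi,120)
    P=np.c_[.5532+.09*np.cos(t),.3919+.09*np.sin(t),0*t+.046]; q=(proj(d,P)*4+1.5).astype(int)
    for p in q: cv2.circle(im,tuple(map(int,p)),1,(0,0,255),-1)
    c=q.mean(0).astype(int); cv2.imwrite('pics/c28%s.png'%n,im[c[1]-280:c[1]+280,c[0]-360:c[0]+360])"
```

```text
tcp [0.5456 0.3155 0.0231] z [ 0.081  0.739 -0.669] f [-0.4 -0.7  0.4] t 31.9 fwd [0.11  0.994 0.   ]
scene S none
scene L 194 [0.5424 0.4408 0.1381] [ 0.0038 -0.041   0.0397]
   rel fwd,lat 0.1242 0.0169
side S none
side L 98 [  189.1809 -1798.5639  1808.7352] [-1.03000e-02 -1.16000e-02  1.89766e+01]
   rel fwd,lat -1767.3998 -384.5104h.py:28: RuntimeWarning: Mean of empty slice.
  P=P[:,:2]; c0=np.r_[P.mean(0),0.06]
  ret = um.true_divide(
```

View pics/c28s.png

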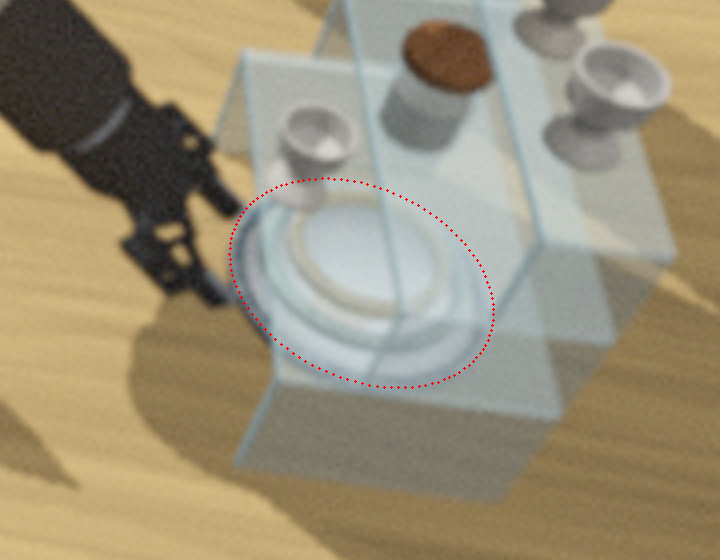

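View pics/c28d.png

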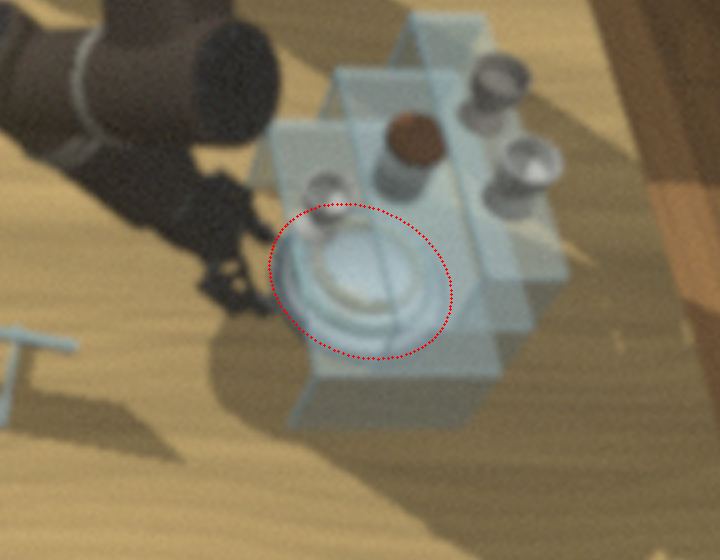

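>>> carry_out([
  [0, 0, 0, 0, -0.2, -0.22, 0.8],
  [0, 0, 0, 0, -0.5, -0.56, 0.8],
  [0, 0, 0, 0, -1.0, -1.11, 0.8],
  [0, 0, 0, 0, -1.5, -1.67, 0.8],
  [0, 0, 0, 0, -2.0, -2.2, 0.8],
  [0, 0, 0, 0, -2.0, -2.2, 0.8],
  [0, 0, 0, 0, 0, -3, 0.8],
  [0, 0, 0, 0, 0, -4, 0.8],
  [0, 0, 0, 0, 0, -4, 0.8],
  [0, 0, 0, 0, 0, -3, 0.8],
  [0, 0, 0, 0, 0, 0, 0.8],
  [0, 0, 0, 0, 0, 0, 0.8],
])

```text
time: 33.0
eef_pos: [0.523, 0.1033, 0.1179]
ee_rot: [0.024, 0.051, 0.912, 0.406]
ft_force: [0.5, 0.6, -0.5]
gripper_width: 0.0766
```

```bash
python3 -c "
from h import *
totool([.5,.0,.2])
S=grab('scene','scene29');D=grab('side','side29');W=grab('wrist','wrist29')
hs=[]
for d,n in [(S,'s'),(D,'d')]:
    im=cv2.resize(d['img'],None,fx=4,fy=4,interpolation=cv2.INTER_CUBIC)
    c=(proj(d,[[.5532,.3919,.046]])[0]*4).astype(int); hs.append(im[c[1]-200:c[1]+200,c[0]-190:c[0]+190])
cv2.imwrite('pics/c29.png',np.hstack(hs))
# bystander shifts via image diff far from arm
for a,b,boxes in [('scene0','scene29',{'egg cup':(395,205,422,240),'jar':(428,188,456,222),'cooker':(115,200,188,275),'beaker':(193,243,237,293),'pink1':(82,165,130,207),'stand':(258,255,300,288)})]:
    A=load(a)['img'].astype(int);B=load(b)['img'].astype(int)
    for k,(x0,y0,x1,y1) in boxes.items():
        (dx,dy),r=cv2.phaseCorrelate(*[cv2.cvtColor(q[y0:y1,x0:x1].astype(np.uint8),cv2.COLOR_BGR2GRAY).astype(np.float32) for q in (A,B)]); print(k,round(dx,2),round(dy,2),round(r,2))
"
```

```text
pos [0.523  0.1033 0.1179] toolx [-0.994  0.112 -0.003] y [0.073 0.665 0.743] z [ 0.085  0.738 -0.669] grip 0.0766 t 33.0 f [ 0.49  0.59 -0.49]
shift tool cm [  1.1   -0.94 -13.32]
egg cup 0.38 0.53 0.17
jar -0.03 -0.07 0.86
cooker 0.3 0.51 0.94
beaker 0.38 0.02 0.98
pink1 0.11 0.64 0.98
stand 0.59 0.05 0.98
```

View pics/c29.png

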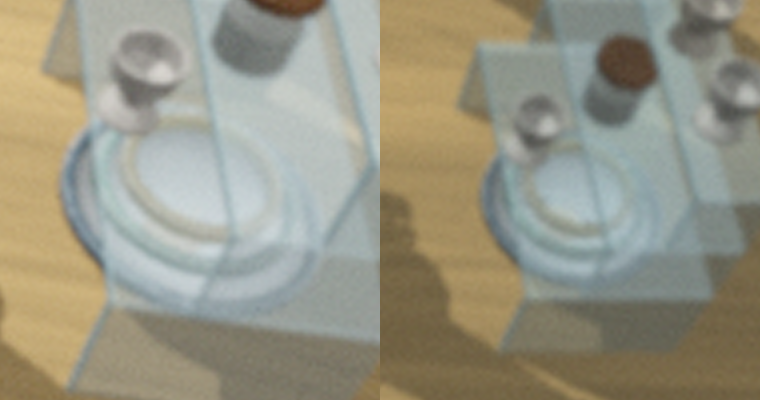

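View pics/scene29.png

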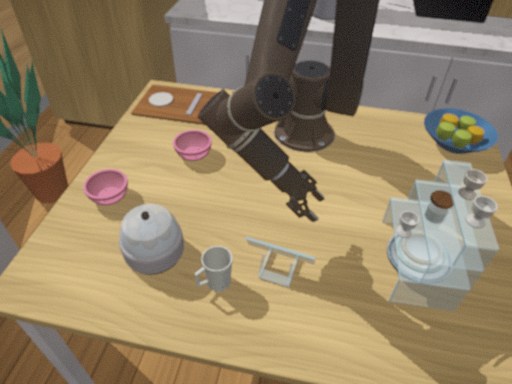

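View pics/wrist29.png

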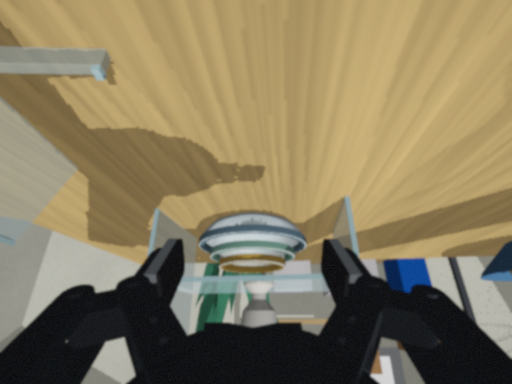

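```bash
python3 -c "
from h import *
hs=[]
for n in ['scene29','side29']:
    d=load(n); im=cv2.resize(d['img'],None,fx=5,fy=5,interpolation=cv2.INTER_CUBIC)
    t=np.linspace(0,2*np.pi,90)
    for r,z,col in [(.09,.046,(0,0,255)),(.07,.064,(0,140,0)),(.054,.08,(200,0,200))]:
        for p in proj(d,np.c_[.5532+r*np.cos(t),.3919+r*np.sin(t),0*t+z])*5+2: cv2.circle(im,tuple(int(v) for v in p),1,col,-1)
    c=(proj(d,[[.5532,.3919,.05]])[0]*5).astype(int); hs.append(im[c[1]-200:c[1]+200,c[0]-195:c[0]+195])
cv2.imwrite('pics/c30.png',np.hstack(hs))"
```

```text
(no output)
```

View pics/c30.png

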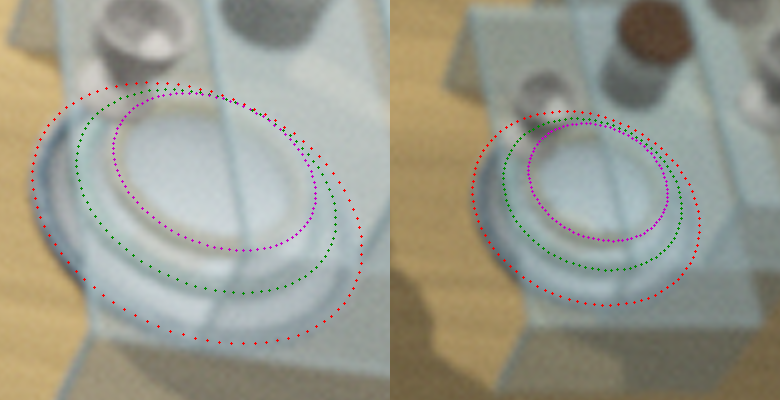

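```bash
python3 -c "
from h import *
print(robot.sense()['joint_vel'].round(3)); print(robot.sign_off())"
```

```text
[ 0.012  0.01   0.     0.001 -0.002 -0.   ]
the job is handed in; nothing more can be done
None
```

I've handed the job in at about 33 s of the 72 s allowed. The three covers sit as one upside-down nest under the bottom board of the tiers.

- **Large cover:** I drew it forward by its top edge with shut fingers. It tipped out of the stand and came to rest level on its back.
- **Nesting:** I pinched the medium cover and then the small one by the rim, carried each over, and lowered it until the force reading showed contact before letting go. Depth fits then put the rims level at 46, 64 and 80 mm, as the task gives them. Each cover was about 2 mm off the centre of the one below, and the small one about 3–4 mm off the large.
- **Slide:** I pushed the nest along the counter with the open, tilted fingers, without lifting it. I then drew the arm well clear.

**Last checks:**
- **Position:** Outlines drawn at the board's centre match all three rims in both camera views, to within my estimate of 2–3 mm. The depth fit of the rims failed once the nest was under the clear board. Its final position therefore rests on these outlines and on the measured push offset.
- **Bystanders:** The jar showed no movement. The cooker and beaker shifted about half a pixel at most, no more than the fixed stand and an untouched pink cover did, so I take that as noise. The check on the egg cup was unreliable because the nest now shows behind it. By eye it stands where it was.

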